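# Gauge the cheese portions on the pass, hang the gauge up and sort the portions

### The arm

A 7-joint arm with a two-finger parallel gripper is mounted at the origin on the work surface. World frame = base frame: x ahead of the robot, y to its left, z up, the work surface at z = 0. Lengths are in m, angles in rad, forces in N, time in s.
With the tool pointing down it reaches from about 0.4 to 0.875 m from the base axis. Payload 19.3 kg.
Tool frame: the origin (TCP) lies between the finger pads; the fingertips stand 17 mm ahead of it and the grasp point (between the pads) lies 2 mm behind it; z points along the fingers, x is the direction in which the jaws open and shut, and the axes are right-handed (so a half turn about z gives the same grasp; the last joint's range is limited). The gripper opens to 85 mm and grips with 20 to 120 N. Pads are 22 mm wide; open, the fingers measure 114 mm over their backs; the gripper's body (76 mm by 85 mm) begins 54 mm behind the grasp point. The pads swing forward as they close: fully open they stand 13 mm farther back than shut.
Start: joints at [1.094, 0.521, -0.036, 1.599, 0.021, 1.021, -0.113], TCP at [0.247, -0.574, 0.248] pointing down, gripper open.
Joint ranges: [-2.91, 2.91], [-0.3, 2.13], [-1.5, 1.42], [0.17, 2.43], [-1.26, 4.41], [0.16, 1.93], [-2.52, 2.52]. Speed limits (rad/s): [1.89, 1.89, 2.39, 2.39, 3.01, 3.01, 3.01].

### API

Orientations are given as [roll, pitch, yaw] about the fixed x, y, z axes, in that order (R = Rz(yaw) Ry(pitch) Rx(roll)).
In Python, from workcell import bot gives the robot as it stands. The module is installed in compiled form; this text tells all that it offers.
- The arm moves only by the tool arm_command, never from a script. Its argument "targets" is a list of rows, each a list of 6 numbers: the shift along the tool's x, y, z in mm, then the turn, a rotation vector about the tool's x, y, z in degrees. In form: [[x, y, z, wx, wy, wz], ...]. A call has 1 to 8 rows; each row shifts and turns the pose as measured when the row begins, along the tool's axes as they then stand; what a row does not reach is not made up. A row lasts 1/10 s, in which the tool goes at most 50 mm and 8.59 degrees, less where a joint would pass 70% of its speed; a pose out of reach is approached as far as the arm can. A call is refused whole if a number of a shift passes 50 or a number of a turn 8.59, either way. A call with a gripper value outside its range is refused whole. "grip" is the opening in per cent of the stroke, from 0 (shut) to 100 (fully open), set as the call begins (left out, the last holds). The fingers move at their own pace and stop on an object; "grip_force" is the grip in N (left out, the last holds). Time passes only in rows, so rows that do not move let the fingers close. It gives the time, the measured TCP pose, the force and the opening at its end, in the units of the state.
- bot.observe(): the state, without advancing time (a new reading comes with each control period).
- bot.grab_frame(name): name is "scene" or "top" or "wrist"; returns a dict with "color" (400x640x3 uint8, red, green, blue), "depth" (400x640 float32, m along the optical axis (not along the pixel's ray), 0 where there is no reading), "fov_y" (degrees; the focal length in pixels is half the picture's height over the tangent of half this angle, whatever the lens; pixels are square), "cx", "cy" (the principal point, pixels), "D" ([k1, k2, p1, p2, k3] as OpenCV has them; the pictures are not rectified), "R" (3x3) and "t" (3): a world point X has camera coordinates R X + t; the wrist camera has in their place "hand_eye" (4x4, takes a point from camera to tool coordinates, whose origin is the TCP and whose axes are the tool frame's). Camera axes: x right, y down, z forward; pixel columns grow to the right and rows downward; lengths in m; the calibration is good to about 2 mm. A picture is of the moment at which its call begins: read the wrist's pose just before it.
- bot.job_done(): hands the job in, once; it reports no verdict.
The state is a dict: "clock": time; "qpos": joint angles; "qd": joint speeds; "joint_efforts": joint torques, N m; "position": TCP position; "tool_rot": TCP orientation; "force": force on the tool from outside, world axes, zero at the start; "moment": the same for the moment, N m; "grip_width": finger opening in m.
Only numpy, scipy, OpenCV 4.12 (cv2) and the standard library are available. Lean on these libraries where they do the work, as an engineer would, in place of code of your own. Each camera call takes 0.05 s, during which the arm holds its last target. There are 200 camera calls.

### The job

Check the height of every cheese portion on the counter: lower the sprung bridge gauge over it, legs standing flat either side and the foot on the middle of the portion, and let it rest there for a second - the large round one first, then the square block, then the long finger, then the small round one (one of these may be missing). Then hang the gauge by its hook on the rail, and set the portions of 32 mm or more on the slate board and the lower ones in the steel pan, each lying flat on its base as it does now and set down rather than dropped. Leave everything else on the pass where it is.

Things in the scene. Friction and masses are not known exactly. Their poses are not given: they have to be found in the camera images.
- gauge: Loose sprung bridge gauge, steel, 0.38 kg, 162 mm high, standing on two legs. Origin: centre of its underside, level with the legs' lower ends; z up. Legs at y = +-46 mm (8 mm thick, 40 mm deep in x, z 0 to 62): 84 mm free between them in y, tunnel open along x. Cross-plate 40 x 100 mm over them, z 62 to 74. Above it the hook, then the grip on the hook's roof
- gauge_grip (a point): Centre of the gauge's black grip block, 30 x 30 mm (x, y), 38 mm high: at (0, 0, 143) mm in the gauge's frame; its underside (z 124) stands on the hook's roof, its top is at z 162; gauge axes
- gauge_hook (a point): Mid underside of the hook's roof, at (-2, 0, 116) mm in the gauge's frame; rests on the bar when hung. Roof x -24 to +20, z 116 to 124; spine plate closes the -x side (x -24 to -18); at +x a lip (x 14 to 20) hangs to z 107. A bar along the gauge's y enters the window from +x, between the cross-plate's top (z 74) and the lip; all 30 mm wide in y
- foot (a joint): Sprung foot of the gauge (brass disc, 24 mm, on the gauge's axis x = y = 0), sliding along gauge z. 0 at rest: face 10 mm above the legs' lower ends; grows as it is pushed up (m), at most 0.045. With the legs on the surface the part lies on, part height = 10 mm + this value. Pushes down with about 0.9 N at 0 and 40 N/m more
- foot_face (a point): Centre of the lower face of the gauge's sprung foot; 10 mm above the gauge's origin at rest; gauge axes
- rail: Fixed rail: a horizontal round steel bar of 12 mm diameter along its own y, 300 mm long, bar axis 170 mm above the counter, on an upright post at either end (keep 45 mm from the posts). Origin on the counter under the middle of the bar, z up, -x side roughly towards the robot
- rail_mid (a point): Middle of the bar's axis, 170 mm above the counter; axes of the rail (y along the bar)
- slate: Fixed dark slate board lying on the counter, 300 (x) x 170 (y) x 8 mm. Origin: centre of its underside; top at z = 8 mm
- pan: Fixed open shallow steel pan, 300 (x) x 170 (y) outside, 40 mm high, walls and floor 4 to 5 mm thick. Origin: centre of its underside; rim at z = 40 mm
- plug_a: Small round of hard pale cheese, 36 mm diameter. It has one of two heights: about 26 mm (low) or about 38 mm (high), each within 2 mm; the name does not tell which. Origin: centre of the underside, z up. At most one of the two bodies of this shape is present; absent ones read None. Three or four portions in all.
- plug_b: Small round of hard pale cheese, 36 mm diameter. It has one of two heights: about 26 mm (low) or about 38 mm (high), each within 2 mm; the name does not tell which. Origin: centre of the underside, z up. At most one of the two bodies of this shape is present; absent ones read None. Three or four portions in all.
- round_a: Large round of hard pale cheese, 56 mm diameter. It has one of two heights: about 26 mm (low) or about 38 mm (high), each within 2 mm; the name does not tell which. Origin: centre of the underside, z up. At most one of the two bodies of this shape is present; absent ones read None. Three or four portions in all.
- round_b: Large round of hard pale cheese, 56 mm diameter. It has one of two heights: about 26 mm (low) or about 38 mm (high), each within 2 mm; the name does not tell which. Origin: centre of the underside, z up. At most one of the two bodies of this shape is present; absent ones read None. Three or four portions in all.
- block_a: Square block of hard pale cheese, 50 x 50 mm (x, y). It has one of two heights: about 26 mm (low) or about 38 mm (high), each within 2 mm; the name does not tell which. Origin: centre of the underside, z up. At most one of the two bodies of this shape is present; absent ones read None. Three or four portions in all.
- block_b: Square block of hard pale cheese, 50 x 50 mm (x, y). It has one of two heights: about 26 mm (low) or about 38 mm (high), each within 2 mm; the name does not tell which. Origin: centre of the underside, z up. At most one of the two bodies of this shape is present; absent ones read None. Three or four portions in all.
- finger_a: Long finger of hard pale cheese, 90 (x) x 30 (y) mm. It has one of two heights: about 26 mm (low) or about 38 mm (high), each within 2 mm; the name does not tell which. Origin: centre of the underside, z up. At most one of the two bodies of this shape is present; absent ones read None. Three or four portions in all.
- finger_b: Long finger of hard pale cheese, 90 (x) x 30 (y) mm. It has one of two heights: about 26 mm (low) or about 38 mm (high), each within 2 mm; the name does not tell which. Origin: centre of the underside, z up. At most one of the two bodies of this shape is present; absent ones read None. Three or four portions in all.
- sauce_bowl: Small dark sauce bowl, 68 mm across, 32 mm high, bystander. Origin: underside
- ramekin_lid: White ceramic disc, 60 mm across, 16 mm high, bystander. Origin: underside
- spoon: Steel spoon, 170 mm, bystander. Origin: underside
- squeeze: Green bottle, 170 mm high, bystander. Origin: underside
- mill: Wooden pepper mill, 150 mm high, bystander. Origin: underside
- tub: White tub, 72 mm across, 60 mm high, bystander. Origin: underside
There are look-alikes about, which are no part of the job. What is shaped like the plug_b but purple or red is not meant.

How it is judged:
By the outcome, as a careful person would: the job done as asked, in the order asked, and still so for the second after the job is handed in, with the robot touching nothing.
Of round_a, round_b only 1 to 1 are there at a start; the rules pass over those that are not, and their reading is None.
Of block_a, block_b only 1 to 1 are there at a start; the rules pass over those that are not, and their reading is None.
Of finger_a, finger_b only 1 to 1 are there at a start; the rules pass over those that are not, and their reading is None.
Of plug_a, plug_b only 1 to 1 are there at a start; the rules pass over those that are not, and their reading is None.
Of round_a, round_b, block_a, block_b, finger_a, finger_b, plug_a, plug_b only 7 to 8 are there at a start; the rules pass over those that are not, and their reading is None.
At some moment in a run one of round_a, round_b, block_a, block_b, finger_a, finger_b, plug_a, plug_b may be knocked a few centimetres aside while the robot is not near it.
It also fails if it takes over 210 s, if anything falls off the work surface, if the arm or the gripper's body presses on something with over 40 N, if the wrist force passes 120 N, or if a joint passes its speed limit or range.

## Working session

There is one attempt and no reset: what is moved stays moved. The work goes in short steps, Python scripts to look and compute and a tool call to move; the robot and the scene stay as the last step left them, time stands still between calls to the robot, and variables do not carry over. Pictures are saved under pics/ and viewed, about 12 in all and at most 16, crops included, and the job is handed in when it is done.

Besides the shell and the picture viewer there is one more tool, called after ">>>" in YAML: its name, and indented under it one key for each argument. arm_command: Moves the arm, as the interface text tells. Its arguments: {"type":"object","properties":{"targets":{"type":"array"},"grip":{"type":"number"},"grip_force":{"type":"number"}},"required":["targets"]}

```bash
mkdir -p pics
cat > h.py <<'E'
import numpy as np, cv2
from workcell import bot
from scipy.spatial.transform import Rotation as Ro
def K(f):
    h=f["color"].shape[0]; fl=h/2/np.tan(np.radians(f["fov_y"])/2)
    return np.array([[fl,0,f["cx"]],[0,fl,f["cy"]],[0,0,1]])
def pose():
    s=bot.observe(); T=np.eye(4)
    T[:3,:3]=Ro.from_euler("xyz",s["tool_rot"]).as_matrix(); T[:3,3]=s["position"]; return T,s
def grab(n):
    T,s=pose(); f=bot.grab_frame(n)
    if n=="wrist":
        C=T@np.array(f["hand_eye"])
    else:
        C=np.eye(4); C[:3,:3]=np.array(f["R"]).T; C[:3,3]=-C[:3,:3]@np.array(f["t"])
    f["C"]=C; return f
def save(f,p): cv2.imwrite(p,cv2.cvtColor(f["color"],cv2.COLOR_RGB2BGR))
def ray(f,uv):
    p=cv2.undistortPoints(np.array(uv,float).reshape(-1,1,2),K(f),np.array(f["D"],float)).reshape(-1,2)
    return np.c_[p,np.ones(len(p))]
def onplane(f,uv,z):
    d=ray(f,uv)@f["C"][:3,:3].T; o=f["C"][:3,3]
    return o+d*((z-o[2])/d[:,2])[:,None]
def cloud(f):
    h,w=f["depth"].shape; v,u=np.mgrid[:h,:w]
    r=ray(f,np.c_[u.ravel(),v.ravel()])*f["depth"].reshape(-1,1)
    return (r@f["C"][:3,:3].T+f["C"][:3,3]).reshape(h,w,3)
E
python3 - <<'E'
from h import *
s=bot.observe(); print(s)
for n in("scene","top"):
    f=grab(n); save(f,f"pics/{n}0.png"); print(n,f["C"].round(3).tolist(),f["fov_y"],f["D"])
    np.savez(f"{n}0.npz",**{k:np.array(v) for k,v in f.items()})
f=grab("wrist");print(f["hand_eye"],f["fov_y"])
E
```

```text
{'clock': 0.0, 'qpos': array([ 1.09381999,  0.52203675, -0.03630759,  1.59995931,  0.02121678,
        1.02108765, -0.11281012]), 'qd': array([ 2.03948403e-04, -8.19303491e-05, -7.72650550e-04,  1.95472014e-04,
        7.75559806e-04,  1.91617833e-03,  4.42992724e-04]), 'joint_efforts': array([ 3.93438213e-04, -9.27084017e+01,  1.98033147e+00, -3.69931412e+01,
        1.79205474e-02,  8.11154925e-03, -1.35750125e-05]), 'position': array([ 0.24712082, -0.57375145,  0.24772921]), 'tool_rot': array([ 3.14149130e+00,  1.10109195e-03, -1.16404942e+00]), 'force': array([-0.14505342, -0.62995471, -0.57813173]), 'moment': array([-0.02429917, -0.02810209,  0.01323722]), 'grip_width': 0.08571875765134103}
scene [[-0.803, 0.356, -0.479, 1.119], [0.596, 0.455, -0.661, 0.855], [-0.018, -0.816, -0.577, 0.858], [0.0, 0.0, 0.0, 1.0]] 50.467789768108986 [-0.0064482  0.         0.         0.         0.       ]
top [[-0.015, -0.994, 0.104, 0.35], [-1.0, 0.015, 0.004, 0.007], [-0.005, -0.104, -0.995, 1.671], [0.0, 0.0, 0.0, 1.0]] 53.859004997720156 [-0.09218682  0.          0.          0.          0.        ]
[[ 9.99999945e-01 -1.53597867e-05  3.30213145e-04 -1.89228316e-04]
 [-9.15175629e-05  9.47012401e-01  3.21196985e-01 -8.38469328e-02]
 [-3.17649460e-04 -3.21196998e-01  9.47012348e-01 -1.25277881e-01]
 [ 0.00000000e+00  0.00000000e+00  0.00000000e+00  1.00000000e+00]] 69.01779503687759
```

View pics/scene0.png

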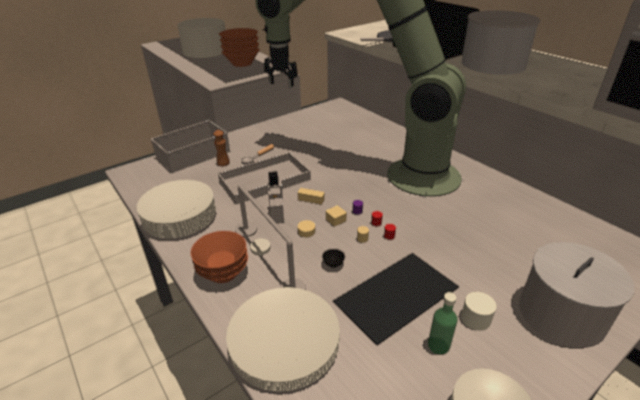

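View pics/top0.png

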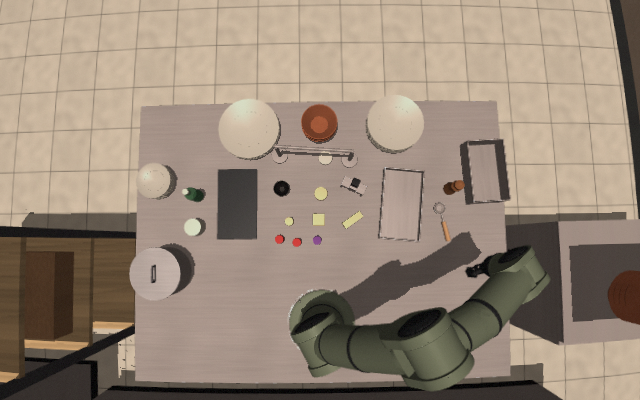

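The top view shows the round (320,194), block (318,219), finger (353,220), plug (289,221), gauge (353,184), rail (280–350,153), slate (238,204), pan (401,204) and lid under the rail (325,158). The red and purple decoys are at y≈240.

Run:
```python
from h import *
f=dict(np.load("top0.npz")); P=cloud(f)
for n,(u,v) in dict(round=(320,194),block=(318,219),finger=(353,220),plug=(289,221),gauge=(353,184),bowl=(281,188),lid=(325,158),railL=(282,150),railR=(350,152),slate=(238,204),pan=(401,204),purple=(317,240),counter=(330,230)).items():
    print(n,P[v,u].round(3))
```

```text
round [0.535 0.002 0.031]
block [0.43  0.012 0.043]
finger [ 0.424 -0.133  0.037]
plug [0.424 0.133 0.038]
gauge [ 0.558 -0.126  0.161]
bowl [0.567 0.168 0.006]
lid [ 0.691 -0.022  0.018]
railL [0.73  0.162 0.016]
railR [ 0.682 -0.116  0.172]
slate [0.5   0.352 0.01 ]
pan [ 0.49  -0.341  0.01 ]
purple [0.344 0.018 0.039]
counter [ 0.385 -0.038  0.   ]
```

>>> arm_command:
  targets:
    - [0, 50, -12, 0, 0, -8]
    - [0, 50, -12, 0, 0, -8]
    - [0, 50, -12, 0, 0, -8]
    - [0, 50, -12, 0, 0, -8]
    - [0, 50, -12, 0, 0, -8]

```text
clock: 0.65
position: [0.0658, -0.7244, 0.3057]
tool_rot: [-3.136, 0.002, -0.433]
force: [1.5, -1.0, 0.1]
grip_width: 0.0854
```

>>> arm_command:
  targets:
    - [4, -50, -3, 0, 0, 0]
    - [4, -50, -3, 0, 0, 0]
    - [4, -50, -3, 0, 0, 0]
    - [4, -50, -3, 0, 0, 0]
    - [4, -50, -3, 0, 0, 0]
    - [4, -50, -3, 0, 0, 0]
    - [4, -50, -3, 0, 0, 0]
    - [4, -50, -3, 0, 0, 0]

```text
clock: 1.45
position: [0.2539, -0.3863, 0.3224]
tool_rot: [-3.137, 0.004, -0.442]
force: [1.4, -0.8, 0.1]
grip_width: 0.0856
```

>>> arm_command:
  targets:
    - [4, -50, -3, 0, 0, 0]
    - [4, -50, -3, 0, 0, 0]
    - [4, -50, -3, 0, 0, 0]
    - [4, -50, -3, 0, 0, 0]
    - [4, -50, -3, 0, 0, 0]
    - [4, -50, -3, 0, 0, 0]
    - [4, -50, -3, 0, 0, 0]
    - [4, -50, -3, 0, 0, 0]

```text
clock: 2.25
position: [0.4494, -0.0384, 0.3487]
tool_rot: [-3.14, 0.0, -0.444]
force: [0.2, -0.9, 0.3]
grip_width: 0.085
```

>>> arm_command:
  targets:
    - [0, 0, 0, 0, 0, -8.5]
    - [0, 0, 0, 0, 0, -8.5]
    - [0, 0, 0, 0, 0, -8.5]

```text
clock: 2.55
position: [0.4517, -0.0304, 0.3488]
tool_rot: [-3.137, -0.001, 0.01]
force: [-0.1, -0.5, 0.0]
grip_width: 0.0858
```

Run:
```python
from h import *
f=grab("wrist"); save(f,"pics/w1.png"); np.savez("w1.npz",**{k:np.array(v) for k,v in f.items()})
```

```text
(no output)
```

View pics/w1.png

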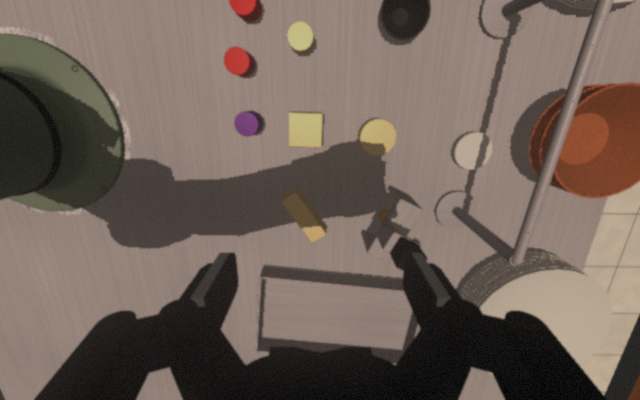

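Wrist view: the portions are clear: plug (300,37), block (306,130), round (378,135) and finger (303,215). The gauge at (395,225) is partly hidden by a finger.

```bash
cat >> h.py <<'E'
def cheese(f,verbose=True):
    """portions by hue + depth: name -> (x,y,height,yaw)"""
    P=cloud(f); hsv=cv2.cvtColor(f["color"],cv2.COLOR_RGB2HSV)
    Z=P[...,2]; m=(hsv[...,0]>15)&(hsv[...,0]<36)&(hsv[...,1]>75)&(Z>.012)&(Z<.06)&(P[...,0]<.75)&(f["depth"]>0)
    n,L,st,_=cv2.connectedComponentsWithStats(cv2.morphologyEx(m.astype(np.uint8),cv2.MORPH_OPEN,np.ones((3,3))))
    out=[]
    for i in range(1,n):
        if st[i,4]<30: continue
        p=P[L==i]; h=np.percentile(p[:,2],80); t=p[abs(p[:,2]-h)<.004]
        r=cv2.minAreaRect((t[:,:2]*1000).astype(np.float32))
        w,l=r[1]; a=r[2]
        if w<l: a+=90
        a=(a+90)%180-90
        c=np.array(r[0])
        out.append((c.round(1),round(float(np.median(t[:,2]))*1000,1),np.round(r[1],1),round(a,1),st[i].tolist()))
        if verbose: print(*out[-1])
    return out
E
python3 - <<'E'
from h import *
for n in("w1","top0","scene0"):
    f=dict(np.load(n+".npz")); print(n); cheese(f)
    P=cloud(f); q=P.reshape(-1,3); ok=(f["depth"].ravel()>0)
    for lo,hi in((.062,.08),(.114,.128),(.14,.17)):
        s=q[ok&(q[:,0]>.48)&(q[:,0]<.64)&(q[:,1]>-.21)&(q[:,1]<-.06)&(q[:,2]>lo)&(q[:,2]<hi)]
        if len(s)>5: print(lo,len(s),s.mean(0).round(4),cv2.minAreaRect((s[:,:2]*1000).astype(np.float32)))
    s=q[ok&(q[:,0]>.6)&(q[:,0]<.8)&(abs(q[:,1])<.2)&(q[:,2]>.15)&(q[:,2]<.19)]
    if len(s)>5:
        print("rail",len(s),s.min(0).round(3),s.max(0).round(3),np.polyfit(s[:,1],s[:,0],1).round(4))
f=dict(np.load("scene0.npz")); im=f["color"][165:265,215:325]
cv2.imwrite("pics/sc.png",cv2.cvtColor(cv2.resize(im,None,fx=6,fy=6,interpolation=cv2.INTER_CUBIC),cv2.COLOR_RGB2BGR))
E
```

```text
w1
[425.5 131.8] 38.5 [34.7 33.6] 88.5 [288, 21, 26, 32, 657]
[430.9   9.3] 37.4 [49.5 49.4] 0.7 [289, 112, 34, 35, 1169]
[541.2  -2. ] 26.5 [55.2 53. ] 1.0 [359, 118, 38, 37, 1061]
[ 428.1 -132. ] 35.4 [30.5 89.5] -55.6 [282, 189, 44, 53, 1050]
0.062 1199 [ 0.5683 -0.1269  0.0729] ((565.1763916015625, -135.87759399414062), (100.37863159179688, 44.950233459472656), 62.71364212036133)
0.114 303 [ 0.555  -0.1273  0.1222] ((564.9366455078125, -135.90541076660156), (29.904172897338867, 44.325016021728516), 64.24041748046875)
0.14 377 [ 0.5596 -0.1293  0.1533] ((566.3531494140625, -136.2421112060547), (29.31127166748047, 29.71409034729004), 63.99605178833008)
rail 4108 [ 0.678 -0.134  0.15 ] [0.712 0.139 0.178] [0.0777 0.6945]
top0
[541.7  -2.2] 28.9 [50.5 46.4] 87.2 [315, 187, 13, 12, 124]
[ 426.6 -130. ] 37.8 [27.  81.1] -55.5 [344, 212, 18, 15, 124]
[428.    8.1] 41.6 [41.5 45.7] -0.8 [314, 214, 11, 12, 123]
[427.9 134.4] 41.1 [21.2 16.6] 89.6 [286, 218, 6, 6, 32]
0.062 155 [ 0.5657 -0.1345  0.0737] ((564.13720703125, -134.62939453125), (99.11360168457031, 43.556556701660156), 64.36566
[... 381 characters left out ...]
 [33.  90.1] -54.1 [298, 189, 27, 13, 257]
[429.8  11.2] 37.4 [51.9 50.9] 89.8 [326, 206, 20, 18, 254]
[540.2   1.5] 26.5 [52.7 50.2] 53.8 [298, 221, 17, 14, 196]
[424.  134.7] 38.7 [34.1 33. ] 27.5 [357, 227, 12, 14, 135]
0.062 251 [ 0.5688 -0.1275  0.0724] ((564.996337890625, -132.66265869140625), (108.35333251953125, 42.945247650146484), 63.886051177978516)
0.114 62 [ 0.5678 -0.1278  0.1218] ((564.0682983398438, -134.26353454589844), (33.5576171875, 44.41905975341797), 58.576019287109375)
0.14 101 [ 0.5683 -0.1298  0.1552] ((566.2167358398438, -135.1157684326172), (36.32461166381836, 29.01968002319336), 70.31194305419922)
rail 406 [ 0.682 -0.132  0.151] [0.717 0.182 0.178] [0.0743 0.6978]
```

View pics/sc.png

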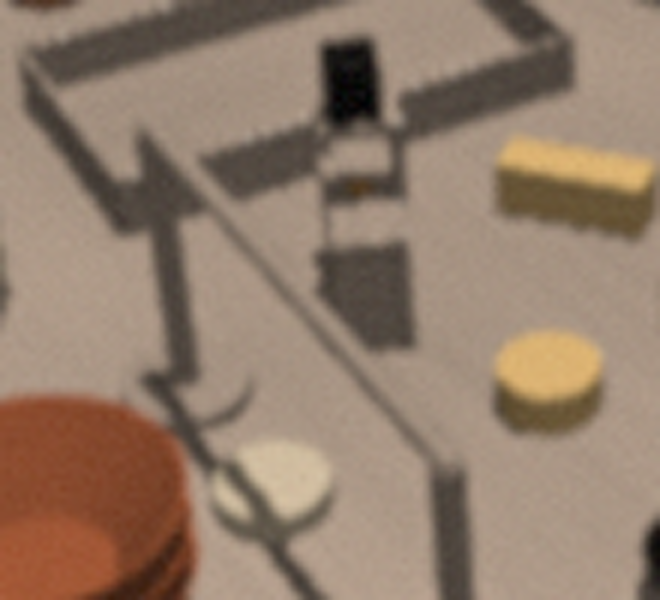

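```bash
cat >> h.py <<'E'
def go(x,y,z,yaw,yaw_ref=None):
    """mm, deg: shift in present tool axes, then turn (rotvec, tool axes) to straight-down with yaw"""
    T,s=pose(); R=T[:3,:3]; d=R.T@(np.array([x,y,z])/1000-T[:3,3])*1000
    w=np.degrees((Ro.from_matrix(R).inv()*Ro.from_euler("xyz",[180,0,yaw],degrees=True)).as_rotvec())
    print("at",(T[:3,3]*1000).round(1),np.degrees(s["tool_rot"]).round(2),"shift",d.round(1),"turn",w.round(2),"F",s["force"].round(1),"w",round(s["grip_width"]*1000,1),"t",round(s["clock"],2))
E
python3 - <<'E'
from h import *
c,s_=np.cos(np.radians(-26.)),np.sin(np.radians(-26.))
for n in("w1","scene0"):
    f=dict(np.load(n+".npz")); q=cloud(f).reshape(-1,3); g=q-[.5655,-.1356,0]; gx=g[:,0]*c+g[:,1]*s_; gy=-g[:,0]*s_+g[:,1]*c
    k=(abs(gx)<.04)&(abs(gy)<.025)
    for lo,hi in((.08,.1),(.107,.114)):
        m=k&(q[:,2]>lo)&(q[:,2]<hi); print(n,lo,m.sum(),np.percentile(gx[m],[5,25,50,75,95]).round(4) if m.sum() else "")
go(565.5,-135.6,230,-26)
E
```

```text
w1 0.08 126 [-0.0222 -0.022  -0.0218 -0.0215 -0.0182]
w1 0.107 62 [-0.0222 -0.022  -0.0216 -0.0212  0.0188]
scene0 0.08 15 [-0.0244 -0.0233 -0.0208 -0.0191 -0.0183]
scene0 0.107 8 [-0.0211 -0.0189 -0.0012  0.0171  0.0194]
at [451.6 -30.6 348.8] [-1.7973e+02 -8.0000e-02  1.1400e+00] shift [111.6 107.8 118.4] turn [-2.800e-01 -1.000e-02  2.714e+01] F [ 0.4  0.6 -0.8] w 85.5 t 2.6
```

>>> arm_command:
  targets:
    - [37, 36, 39, 0, 0, 0]
    - [37, 36, 39, 0, 0, 0]
    - [37, 36, 39, 0, 0, 0]
    - [0, 0, 0, 0, 0, 8.5]
    - [0, 0, 0, 0, 0, 8.5]
    - [0, 0, 0, 0, 0, 8.5]
    - [0, 0, 0, 0, 0, 2]
    - [0, 0, 0, 0, 0, 0]

```text
clock: 3.4
position: [0.5423, -0.1187, 0.2504]
tool_rot: [-3.139, 0.003, -0.489]
force: [0.0, -0.3, -0.7]
grip_width: 0.0852
```

Run:
```python
from h import *
go(565.5,-135.6,143,-26)
f=grab("wrist"); P=cloud(f); s=P[(f["depth"]>0)&(P[...,2]>.145)&(P[...,2]<.175)&(abs(P[...,0]-.565)<.03)&(abs(P[...,1]+.135)<.03)&(f["color"].max(-1)<70)]
if len(s): print(len(s),s[:,2].max(),cv2.minAreaRect((s[:,:2]*1000).astype(np.float32)))
s=P[(f["depth"]>0)&(P[...,2]>.064)&(P[...,2]<.08)&(abs(P[...,0]-.565)<.07)&(abs(P[...,1]+.135)<.07)]
if len(s): print(len(s),cv2.minAreaRect((s[:,:2]*1000).astype(np.float32)))
```

```text
at [ 542.3 -118.7  250.4] [-1.7987e+02  1.7000e-01 -2.8020e+01] shift [ 28.8   4.3 107.4] turn [-0.14  0.17 -2.02] F [ 0.  -0.3 -0.7] w 85.2 t 3.4
1453 0.16378070065848843 ((567.0162963867188, -136.9833984375), (29.541332244873047, 29.6033878326416), 63.889244079589844)
1804 ((565.6859741210938, -136.42007446289062), (99.37214660644531, 44.04954147338867), 64.86068725585938)
```

>>> arm_command:
  targets:
    - [15, 2.4, 10, 0, 0, -1]
    - [15, 2.4, 10, 0, 0, -1]
    - [0, 0, 0, 0, 0, 0]

```text
clock: 3.75
position: [0.5672, -0.1373, 0.2304]
tool_rot: [-3.139, 0.002, -0.451]
force: [-0.8, -0.7, -0.4]
grip_width: 0.0852
```

```bash
python3 -c "
from h import *
go(566.5,-136.7,143,-26)"
```

```text
at [ 567.2 -137.3  230.4] [-1.7987e+02  1.1000e-01 -2.5840e+01] shift [-0.8 -0.  87.4] turn [-0.13  0.11  0.16] F [-0.8 -0.7 -0.4] w 85.2 t 3.75
```

>>> arm_command:
  targets:
    - [0, 0, 30, 0, 0, 0]
    - [0, 0, 30, 0, 0, 0]
    - [0, 0, 22, 0, 0, 0]
    - [0, 0, 5, 0, 0, 0]
    - [0, 0, 0, 0, 0, 0]

```text
clock: 4.25
position: [0.5666, -0.136, 0.1435]
tool_rot: [-3.138, 0.0, -0.453]
force: [-0.7, -0.6, 0.1]
grip_width: 0.0853
```

>>> arm_command:
  targets:
    - [0, 0, 0, 0, 0, 0]
    - [0, 0, 0, 0, 0, 0]
    - [0, 0, 0, 0, 0, 0]
    - [0, 0, 0, 0, 0, 0]
    - [0, 0, 0, 0, 0, 0]
    - [0, 0, 0, 0, 0, 0]
  grip: 0
  grip_force: 50

```text
clock: 4.85
position: [0.5677, -0.1362, 0.1477]
tool_rot: [-3.137, -0.004, -0.454]
force: [-0.1, -0.5, -4.4]
grip_width: 0.0296
```

```bash
python3 -c "
from h import *
go(540.5,-1,213,-26)
f=grab('wrist');cheese(f)"
```

```text
at [ 567.7 -136.2  147.7] [-179.74   -0.26  -25.99] shift [ -83.4 -109.9  -65.2] turn [-0.26 -0.26  0.01] F [-0.1 -0.5 -4.4] w 29.6 t 4.85
[541.5  -2.4] 26.5 [54.7 55.1] -4.1 [177, 24, 75, 78, 4523]
[431.    8.5] 37.5 [49.7 51.3] -1.3 [35, 72, 108, 85, 5481]
[ 428.8 -132.6] 35.4 [31.2 89.9] -55.6 [132, 217, 107, 70, 3892]
```

>>> arm_command:
  targets:
    - [0, 0, -20, 0, 0, 0]
    - [0, 0, -30, 0, 0, 0]
    - [-15, -18, -20, 0, 0, 0]
    - [-20, -28, 0, 0, 0, 0]
    - [-20, -28, 0, 0, 0, 0]
    - [-18, -22, 0, 0, 0, 0]
    - [-9, -12, 0, 0, 0, 0]
    - [0, 0, 0, 0, 0, 0]

```text
clock: 5.7
position: [0.5387, 0.0007, 0.2191]
tool_rot: [-3.138, -0.001, -0.456]
force: [0.6, -0.9, -3.4]
grip_width: 0.0293
```

Run:
```python
from h import *
go(541.3,-2.2,148,-26)
f=grab("wrist"); save(f,"pics/w2.png"); cheese(f)
P=cloud(f); s=P[(f["depth"]>0)&(P[...,2]>.10)&(P[...,2]<.16)&(abs(P[...,0]-.54)<.08)&(abs(P[...,1])<.08)&(f["color"].max(-1)>80)]
print(len(s),np.percentile(s[:,2],[10,50,90]))
```

```text
at [538.7   0.7 219.1] [-1.7977e+02 -7.0000e-02 -2.6110e+01] shift [ 3.6  1.8 71.1] turn [-0.23 -0.07 -0.11] F [ 0.6 -0.9 -3.4] w 29.3 t 5.7
[425.3 131.3] 38.4 [34.3 35.6] -26.0 [145, 97, 45, 36, 1199]
[431.5   8.6] 37.4 [50.3 50.2] 88.8 [203, 181, 61, 57, 2096]
[ 441.1 -168.8] 35.6 [ 9.4 17.1] -26.5 [303, 320, 14, 6, 67]
2497 [0.14425382 0.14518331 0.14632045]
```

View pics/w2.png

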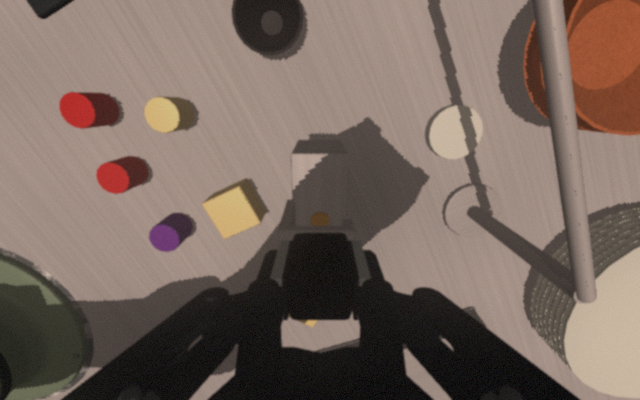

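Picture: the gauge is held upright. Its cross-plate end is at (292–348,155), centred on the tool axis, and its underside is about 71 mm above the counter.

>>> arm_command:
  targets:
    - [3.6, 1.8, 15, 0, 0, 0]
    - [0, 0, 0, 0, 0, 0]

```text
clock: 5.95
position: [0.5416, -0.0056, 0.2024]
tool_rot: [-3.139, -0.001, -0.458]
force: [0.6, -0.7, -4.7]
grip_width: 0.0295
```

```bash
cat >> h.py <<'E'
def plate(f,T):
    """extent of visible gauge cross-plate top in tool axes (mm), seen in the wrist view"""
    P=cloud(f); q=(P.reshape(-1,3)-T[:3,3])@T[:3,:3]*1000
    m=(f["depth"].ravel()>0)&(q[:,2]>66)&(q[:,2]<84)&(abs(q[:,0])<45)&(q[:,1]>-75)&(q[:,1]<0)&(f["color"].reshape(-1,3).max(1)>80)
    q=q[m]; print("plate x",np.percentile(q[:,0],[1,99]).round(1),"y min",np.percentile(q[:,1],[.5,2]).round(1),"z",np.median(q[:,2]).round(1))
    return q
E
python3 - <<'E'
from h import *
T,_=pose(); f=grab("wrist"); plate(f,T)
go(541.3,-2.2,148,-26)
f=grab("scene"); cheese(f)
E
```

```text
plate x [-19.5  17.9] y min [-47.6 -47.3] z 74.0
at [541.9  -5.3 203.4] [-1.7981e+02 -1.3000e-01 -2.6260e+01] shift [-2.1 -2.4 55.4] turn [-0.19 -0.13 -0.26] F [ 0.6 -0.5 -3.7] w 29.4 t 6.0
[ 412.  -108.1] 35.6 [32.1 39.3] -58.7 [313, 191, 12, 11, 113]
[430.4  10.3] 37.4 [54.7 51. ] 86.1 [326, 206, 21, 18, 260]
[549.2   7.3] 26.1 [34.7 53.7] -54.1 [298, 224, 17, 11, 133]
[424.5 133.6] 38.4 [36.2 33.3] 1.9 [357, 227, 12, 13, 137]
```

>>> arm_command:
  targets:
    - [-1.8, -4.4, 5, 0, 0, 0]
    - [0, 0, 20, 0, 0, 0]
    - [0, 0, 10, 0, 0, 0]
    - [0, 0, 5, 0, 0, 0]
    - [0, 0, 0, 0, 0, 0]

```text
clock: 6.55
position: [0.5435, -0.0003, 0.1625]
tool_rot: [-3.137, -0.004, -0.46]
force: [-0.3, 0.5, -3.4]
grip_width: 0.0296
```

```bash
python3 -c "
from h import *
go(542.2,-0.4,148,-26)"
```

```text
at [ 5.435e+02 -3.000e-01  1.625e+02] [-179.73   -0.21  -26.36] shift [-1.1  0.8 14.5] turn [-0.27 -0.21 -0.36] F [-0.3  0.5 -3.4] w 29.6 t 6.55
```

>>> arm_command:
  targets:
    - [-1, 0.8, 8, 0, 0, 0]
    - [0, 0, 5, 0, 0, 0]
    - [0, 0, 1, 0, 0, 0]
    - [0, 0, 0, 0, 0, 0]

```text
clock: 6.95
position: [0.5429, -0.0004, 0.1486]
tool_rot: [-3.136, -0.005, -0.46]
force: [0.6, 0.1, -2.7]
grip_width: 0.0291
```

Run:
```python
from h import *
go(542.2,-0.4,148,-26)
T,_=pose(); f=grab("wrist"); plate(f,T); s=grab("scene"); im=s["color"][190:260,250:350]
cv2.imwrite("pics/s3.png",cv2.cvtColor(cv2.resize(im,None,fx=6,fy=6,interpolation=cv2.INTER_CUBIC),cv2.COLOR_RGB2BGR))
```

```text
at [ 5.429e+02 -4.000e-01  1.486e+02] [-179.69   -0.3   -26.37] shift [-0.6  0.3  0.6] turn [-0.31 -0.3  -0.37] F [ 0.6  0.1 -2.7] w 29.1 t 6.95
plate x [-19.5  18. ] y min [-47.6 -47.3] z 74.1
```

View pics/s3.png

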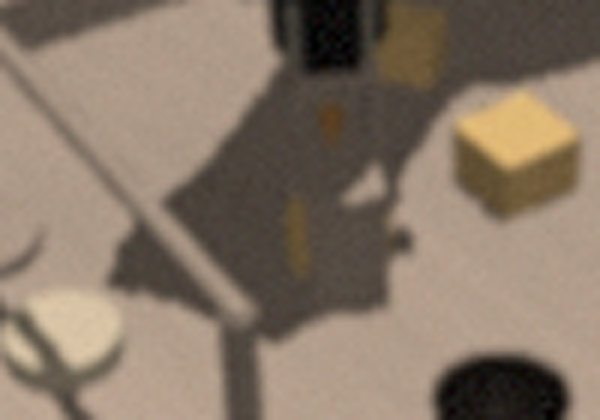

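The gauge straddles the round (yellow sliver between the legs at 298,235). I'll settle and release it for the rest.

>>> arm_command:
  targets:
    - [0, 0, 1, 0, 0, 0]
    - [0, 0, 0.3, 0, 0, 0]

```text
clock: 7.25
position: [0.5429, -0.0004, 0.1477]
tool_rot: [-3.136, -0.006, -0.46]
force: [-0.1, 0.5, -2.2]
grip_width: 0.0292
```

>>> arm_command:
  targets:
    - [0, 0, 0, 0, 0, 0]
    - [0, 0, 0, 0, 0, 0]
    - [0, 0, 0, 0, 0, 0]
    - [0, 0, 0, 0, 0, 0]
    - [0, 0, 0, 0, 0, 0]
    - [0, 0, 0, 0, 0, 0]
    - [0, 0, 0, 0, 0, 0]
    - [0, 0, 0, 0, 0, 0]
  grip: 85

```text
clock: 8.05
position: [0.5438, -0.0003, 0.1485]
tool_rot: [-3.135, -0.008, -0.46]
force: [-0.6, -0.3, -0.7]
grip_width: 0.0728
```

>>> arm_command:
  targets:
    - [0, 0, 0, 0, 0, 0]
    - [0, 0, 0, 0, 0, 0]
    - [0, 0, 0, 0, 0, 0]
    - [0, 0, 0, 0, 0, 0]
    - [0, 0, 0, 0, 0, 0]
    - [0, 0, 0, 0, 0, 0]
    - [0, 0, 0, 0, 0, 0]
    - [0, 0, 0, 0, 0, 0]

```text
clock: 8.85
position: [0.5438, -0.0003, 0.1485]
tool_rot: [-3.135, -0.007, -0.46]
force: [-0.8, -0.6, 0.5]
grip_width: 0.0724
```

Run:
```python
from h import *
go(542.2,-0.4,148,-26)
T,_=pose(); f=grab("wrist"); plate(f,T); cheese(f)
P=cloud(f); s=P[(f["depth"]>0)&(P[...,2]>.145)&(P[...,2]<.175)&(abs(P[...,0]-.542)<.03)&(abs(P[...,1]+.0)<.03)&(f["color"].max(-1)<70)]
if len(s): print(len(s),s[:,2].max(),cv2.minAreaRect((s[:,:2]*1000).astype(np.float32)))
```

```text
at [ 5.438e+02 -3.000e-01  1.485e+02] [-179.62   -0.43  -26.38] shift [-1.4  0.8  0.5] turn [-0.38 -0.43 -0.38] F [-0.8 -0.6  0.5] w 72.4 t 8.85
plate x [-20.4  17.5] y min [-46.9 -46.5] z 75.1
[425.1 131.6] 38.4 [35.1 34.8] 49.1 [85, 100, 64, 46, 2192]
[431.6   8.9] 37.5 [50.  50.6] -1.5 [166, 203, 79, 72, 3269]
[ 420.8 -121.3] 35.4 [31.9 62.7] -55.6 [239, 312, 80, 45, 1815]
5128 0.17498784714116444 ((531.035888671875, 3.740964889526367), (30.36316680908203, 56.2200813293457), 64.06610870361328)
```

>>> arm_command:
  targets:
    - [-1, 2, 0, -0.38, -0.43, 0]
    - [0, 0, 0, 0, 0, 0]

```text
clock: 9.1
position: [0.5419, -0.0018, 0.1485]
tool_rot: [3.141, 0.001, -0.46]
force: [0.8, -0.5, 0.8]
grip_width: 0.0723
```

>>> arm_command:
  targets:
    - [0, 0, 0, 0, 0, 0]
    - [0, 0, 0, 0, 0, 0]
    - [0, 0, 0, 0, 0, 0]
    - [0, 0, 0, 0, 0, 0]
    - [0, 0, 0, 0, 0, 0]
    - [0, 0, 0, 0, 0, 0]
  grip: 0

```text
clock: 9.7
position: [0.5419, -0.0018, 0.1486]
tool_rot: [3.141, 0.001, -0.46]
force: [0.6, -0.1, 0.7]
grip_width: 0.0293
```

>>> arm_command:
  targets:
    - [0, 0, -15, 0, 0, 0]
    - [0, 0, -30, 0, 0, 0]
    - [0, 0, -25, 0, 0, 0]
    - [-25, 10, -5, 0, 0, 0]
    - [-35, 14, 0, 0, 0, 0]
    - [-30, 12, 0, 0, 0, 0]
    - [-14, 6, 0, 0, 0, 0]
    - [0, 0, 0, 0, 0, 0]

```text
clock: 10.5
position: [0.424, 0.0069, 0.2241]
tool_rot: [3.139, 0.005, -0.46]
force: [-0.1, 0.8, -4.6]
grip_width: 0.0289
```

>>> arm_command:
  targets:
    - [0, 0, 0, 0, 0, -8.4]
    - [0, 0, 0, 0, 0, -8.4]
    - [0, 0, 0, 0, 0, -8.2]
    - [0, 0, 0, 0, 0, 0]
    - [0, 0, 0, 0, 0, 0]

```text
clock: 11.0
position: [0.4253, 0.0067, 0.2238]
tool_rot: [3.142, 0.006, -0.013]
force: [-0.8, -0.8, -4.6]
grip_width: 0.0293
```

Run:
```python
from h import *
go(431.5,8.8,148,-1.3)
T,_=pose(); f=grab("wrist"); plate(f,T); cheese(f)
f=grab("top"); cheese(f)
```

```text
at [425.3   6.7 223.8] [180.     0.35  -0.76] shift [ 6.6 -2.2 75.8] turn [0.   0.35 0.54] F [-0.8 -0.8 -4.6] w 29.3 t 11.0
plate x [-18.1  20.5] y min [-49.3 -49.2] z 75.0
[424.6 131.6] 38.5 [34.2 34.5] -7.1 [300, 32, 37, 41, 1177]
[540.5  -1.3] 26.5 [54.2 55.1] -59.4 [395, 154, 51, 49, 1893]
[552.7  10.4] 30.4 [16.9 25.6] -89.5 [315, 187, 7, 6, 30]
[ 452.9 -129.9] 38.1 [27.3 82.8] -54.1 [344, 206, 17, 15, 122]
[425.8 134.2] 42.2 [20.7 20.8] -89.8 [286, 218, 6, 6, 33]
```

>>> arm_command:
  targets:
    - [5, -2.6, 10, 0, 0.35, 0.5]
    - [0, 0, 20, 0, 0, 0]
    - [0, 0, 10, 0, 0, 0]
    - [0, 0, 0, 0, 0, 0]

```text
clock: 11.5
position: [0.4311, 0.0094, 0.1829]
tool_rot: [3.141, -0.001, -0.031]
force: [-0.3, 0.2, -3.1]
grip_width: 0.0292
```

Run:
```python
from h import *
go(430.3,9.3,148,-1.3)
T,_=pose(); f=grab("wrist"); plate(f,T)
f=grab("scene"); cheese(f)
```

```text
at [431.1   9.4 182.9] [ 1.7997e+02 -8.0000e-02 -1.7900e+00] shift [-0.8  0.1 34.9] turn [ 0.03 -0.08 -0.49] F [-0.3  0.2 -3.1] w 29.2 t 11.5
plate x [-18.1  20.4] y min [-49.4 -49.2] z 75.0
[ 450.4 -127.8] 35.0 [35.9 88. ] -55.6 [292, 191, 27, 14, 272]
[441.4   9.9] 37.8 [27.3 50. ] -89.0 [325, 208, 14, 16, 168]
[539.5   0.7] 26.6 [55.4 50.1] 53.6 [298, 221, 17, 14, 206]
[422.1 134.3] 38.8 [35.2 33.5] 12.7 [357, 227, 12, 13, 136]
```

>>> arm_command:
  targets:
    - [-0.8, 0, 15, 0, 0, -0.4]
    - [0, 0, 12, 0, 0, 0]
    - [0, 0, 5, 0, 0, 0]
    - [0, 0, 1.5, 0, 0, 0]
    - [0, 0, 0.7, 0, 0, 0]
    - [0, 0, 0, 0, 0, 0]

```text
clock: 12.2
position: [0.4326, 0.0095, 0.1513]
tool_rot: [3.14, -0.007, -0.026]
force: [-1.6, -0.7, -2.7]
grip_width: 0.0291
```

Run:
```python
from h import *
go(430.3,9.3,149,-1.3)
```

```text
at [432.6   9.5 151.3] [179.93  -0.39  -1.5 ] shift [-2.3  0.2  2.3] turn [ 0.07 -0.39 -0.2 ] F [-1.6 -0.7 -2.7] w 29.1 t 12.2
```

>>> arm_command:
  targets:
    - [-2.2, 0, 1.2, 0, -0.39, 0]
    - [0, 0, 1, 0, 0, 0]
    - [0, 0, 0, 0, 0, 0]

```text
clock: 12.5
position: [0.4308, 0.0095, 0.1497]
tool_rot: [3.14, -0.001, -0.026]
force: [-0.4, 0.5, -2.4]
grip_width: 0.0292
```

Run:
```python
from h import *
go(430.3,9.3,149,-1.3)
```

```text
at [430.8   9.5 149.7] [ 1.7993e+02 -5.0000e-02 -1.5200e+00] shift [-0.5  0.3  0.7] turn [ 0.07 -0.05 -0.22] F [-0.4  0.5 -2.4] w 29.2 t 12.5
```

>>> arm_command:
  targets:
    - [-0.5, 0, 0.7, 0, 0, 0]
    - [0, 0, 0, 0, 0, 0]

```text
clock: 12.7
position: [0.4306, 0.0095, 0.1491]
tool_rot: [3.141, -0.002, -0.027]
force: [-0.2, 0.4, -2.7]
grip_width: 0.0291
```

>>> arm_command:
  targets:
    - [0, 0, 0, 0, 0, 0]
    - [0, 0, 0, 0, 0, 0]
    - [0, 0, 0, 0, 0, 0]
    - [0, 0, 0, 0, 0, 0]
    - [0, 0, 0, 0, 0, 0]
    - [0, 0, 0, 0, 0, 0]
    - [0, 0, 0, 0, 0, 0]
    - [0, 0, 0, 0, 0, 0]
  grip: 85

```text
clock: 13.5
position: [0.4309, 0.0096, 0.1494]
tool_rot: [3.14, -0.002, -0.027]
force: [-1.0, 0.1, -0.2]
grip_width: 0.0725
```

>>> arm_command:
  targets:
    - [0, 0, 0, 0, 0, 0]
    - [0, 0, 0, 0, 0, 0]
    - [0, 0, 0, 0, 0, 0]
    - [0, 0, 0, 0, 0, 0]
    - [0, 0, 0, 0, 0, 0]
    - [0, 0, 0, 0, 0, 0]
    - [0, 0, 0, 0, 0, 0]
    - [0, 0, 0, 0, 0, 0]

```text
clock: 14.3
position: [0.4309, 0.0096, 0.1494]
tool_rot: [3.14, -0.002, -0.027]
force: [0.4, 0.5, 0.5]
grip_width: 0.0723
```

Run:
```python
from h import *
go(430.3,9.3,149,-1.3)
T,_=pose(); f=grab("wrist"); plate(f,T);cheese(f)
f=grab("scene"); cheese(f)
```

```text
at [430.9   9.6 149.4] [ 1.7994e+02 -1.4000e-01 -1.5200e+00] shift [-0.6  0.3  0.4] turn [ 0.06 -0.14 -0.22] F [0.4 0.5 0.5] w 72.3 t 14.3
plate x [-18.6  20.1] y min [-49.3 -49.1] z 75.8
[424.6 131.6] 38.6 [34.6 34.6] 89.3 [282, 14, 48, 57, 2142]
[540.2  -1.7] 26.6 [54.2 55.1] -83.0 [406, 171, 64, 60, 2976]
[407.6  23. ] 37.2 [ 2.6 18.9] -89.9 [289, 174, 4, 22, 66]
[ 457.4 -136.3] 35.6 [30.  74.4] -53.1 [317, 305, 62, 45, 1467]
[ 450.6 -127.4] 35.5 [36.1 90.1] -52.2 [292, 191, 27, 14, 269]
[441.8  20.2] 37.6 [25.5 65.5] -84.0 [325, 209, 15, 15, 157]
[540.    1.7] 26.6 [57.5 50.2] 55.2 [298, 221, 17, 14, 205]
[425.2 135.1] 38.4 [32.6 35.1] -26.1 [357, 227, 12, 13, 138]
```

>>> arm_command:
  targets:
    - [0, 0.5, 0, 0, 0, 0]
    - [0, 0, 0, 0, 0, 0]
    - [0, 0, 0, 0, 0, 0]
    - [0, 0, 0, 0, 0, 0]
    - [0, 0, 0, 0, 0, 0]
    - [0, 0, 0, 0, 0, 0]
    - [0, 0, 0, 0, 0, 0]
  grip: 0

```text
clock: 15.1
position: [0.4309, 0.0091, 0.1496]
tool_rot: [3.14, -0.002, -0.027]
force: [0.6, 0.0, 1.8]
grip_width: 0.029
```

>>> arm_command:
  targets:
    - [0, 0, -15, 0, 0, 0]
    - [0, 0, -30, 0, 0, 0]
    - [0, 0, -25, 0, 0, 0]
    - [6, 34, -5, 0, 0, 0]
    - [8, 42, 0, 0, 0, 0]
    - [7, 38, 0, 0, 0, 0]
    - [4, 22, 0, 0, 0, 0]
    - [0, 0, 0, 0, 0, 0]

```text
clock: 15.9
position: [0.4516, -0.132, 0.2265]
tool_rot: [3.141, 0.0, -0.023]
force: [0.1, 1.7, -4.2]
grip_width: 0.0295
```

>>> arm_command:
  targets:
    - [0, 0, 0, 0, 0, 8.5]
    - [0, 0, 0, 0, 0, 8.5]
    - [0, 0, 0, 0, 0, 8.5]
    - [0, 0, 0, 0, 0, 8.5]
    - [0, 0, 0, 0, 0, 8.5]
    - [0, 0, 0, 0, 0, 8.5]
    - [0, 0, 0, 0, 0, 0.5]
    - [0, 0, 0, 0, 0, 0]

```text
clock: 16.7
position: [0.4491, -0.1281, 0.2241]
tool_rot: [3.138, 0.005, -0.931]
force: [0.2, -0.3, -3.9]
grip_width: 0.0294
```

Run:
```python
from h import *
T,_=pose(); f=grab("wrist"); plate(f,T); cheese(f)
f=grab("scene"); cheese(f)
go(452,-129.8,149,-53)
```

```text
plate x [-19.4  19.8] y min [-51. -50.] z 75.7
[539.   -3.8] 26.5 [49.7 54.9] -54.1 [246, 0, 58, 60, 2785]
[424.8 131.4] 38.4 [35.  35.2] -9.6 [69, 19, 55, 43, 1706]
[431.2   8.2] 37.4 [50.3 50.1] 88.9 [174, 80, 69, 67, 2731]
[428.9 -98.2] 35.3 [30.3  8.2] 34.8 [285, 158, 8, 30, 205]
[ 474.2 -159.2] 35.5 [29.  17.9] 36.7 [349, 158, 17, 30, 466]
[ 451.7 -127.8] 35.3 [33.8 90.2] -51.6 [292, 193, 27, 12, 247]
[429.9   9.9] 37.4 [54.9 51.1] 88.2 [326, 206, 21, 18, 265]
[539.8   0.9] 26.8 [56.6 50.2] 53.5 [298, 221, 17, 14, 208]
[424.6 134.6] 37.9 [32.1 33.3] -41.8 [357, 227, 12, 13, 140]
at [ 449.1 -128.3  224.2] [179.82   0.29 -53.35] shift [ 3.3 -1.6 75.2] turn [ 0.18  0.29 -0.35] F [ 0.1 -0.6 -4.2] w 29.2 t 16.8
```

>>> arm_command:
  targets:
    - [4, -1.7, 10, 0.18, 0.29, 0]
    - [0, 0, 25, 0, 0, 0]
    - [0, 0, 20, 0, 0, 0]
    - [0, 0, 10, 0, 0, 0]
    - [0, 0, 5, 0, 0, 0]
    - [0, 0, 0, 0, 0, 0]

```text
clock: 17.4
position: [0.4548, -0.1312, 0.1503]
tool_rot: [-3.138, -0.002, -0.922]
force: [0.3, 0.1, 0.4]
grip_width: 0.0294
```

Run:
```python
from h import *
go(453,-130.6,149.5,-53.4)
```

```text
at [ 454.8 -131.2  150.3] [-1.7981e+02 -1.4000e-01 -5.2850e+01] shift [-1.6  1.1  0.8] turn [-0.19 -0.14  0.55] F [0.3 0.1 0.4] w 29.4 t 17.4
```

>>> arm_command:
  targets:
    - [-1.6, 1, -1.5, -0.19, -0.14, 0.5]
    - [0, 0, 1.7, 0, 0, 0]
    - [0, 0, 0, 0, 0, 0]

```text
clock: 17.7
position: [0.4534, -0.1306, 0.1511]
tool_rot: [-3.141, -0.001, -0.931]
force: [-0.4, 1.0, -1.0]
grip_width: 0.0293
```

>>> arm_command:
  targets:
    - [0, 0, 0, 0, 0, 0]
    - [0, 0, 0, 0, 0, 0]
    - [0, 0, 0, 0, 0, 0]
    - [0, 0, 0, 0, 0, 0]
    - [0, 0, 0, 0, 0, 0]
    - [0, 0, 0, 0, 0, 0]
    - [0, 0, 0, 0, 0, 0]
    - [0, 0, 0, 0, 0, 0]
  grip: 85

```text
clock: 18.5
position: [0.4539, -0.131, 0.1521]
tool_rot: [-3.14, -0.003, -0.931]
force: [0.1, 0.4, -0.3]
grip_width: 0.0727
```

>>> arm_command:
  targets:
    - [0, 0, 0, 0, 0, 0]
    - [0, 0, 0, 0, 0, 0]
    - [0, 0, 0, 0, 0, 0]
    - [0, 0, 0, 0, 0, 0]
    - [0, 0, 0, 0, 0, 0]
    - [0, 0, 0, 0, 0, 0]
    - [0, 0, 0, 0, 0, 0]
    - [0, 0, 0, 0, 0, 0]

```text
clock: 19.3
position: [0.4539, -0.131, 0.152]
tool_rot: [-3.14, -0.002, -0.931]
force: [0.4, 0.0, 0.6]
grip_width: 0.0728
```

Run:
```python
from h import *
go(453,-130.6,149.5,-53.4)
T,_=pose(); f=grab("wrist"); plate(f,T);cheese(f)
```

```text
at [ 453.9 -131.   152. ] [-1.7992e+02 -1.4000e-01 -5.3370e+01] shift [-0.8  0.5  2.5] turn [-0.08 -0.14  0.03] F [0.4 0.  0.6] w 72.8 t 19.3
plate x [-20.   18.9] y min [-51.  -50.2] z 78.5
[426.6 124. ] 38.4 [35.1 22.7] 13.0 [0, 0, 59, 57, 2554]
[532.4  -9. ] 26.5 [33.8 55.2] -53.0 [215, 0, 75, 53, 3241]
[431.1   8.4] 37.4 [50.7 50.4] 89.2 [123, 78, 93, 86, 4760]
[ 432.9 -102.9] 35.5 [29.3 20.3] 35.6 [268, 176, 24, 38, 674]
[ 473.4 -158.7] 35.5 [29.9 19.7] 37.8 [347, 176, 23, 39, 812]
```

>>> arm_command:
  targets:
    - [0, 0, 2.5, 0, 0, 0]
    - [0, 0, 0, 0, 0, 0]

```text
clock: 19.55
position: [0.4539, -0.1309, 0.1493]
tool_rot: [-3.14, -0.003, -0.931]
force: [0.4, -0.0, -0.3]
grip_width: 0.0726
```

>>> arm_command:
  targets:
    - [0, 0, 0, 0, 0, 0]
    - [0, 0, 0, 0, 0, 0]
    - [0, 0, 0, 0, 0, 0]
    - [0, 0, 0, 0, 0, 0]
    - [0, 0, 0, 0, 0, 0]
    - [0, 0, 0, 0, 0, 0]
    - [0, 0, -15, 0, 0, 0]
    - [0, 0, -30, 0, 0, 0]
  grip: 0

```text
clock: 20.35
position: [0.4519, -0.1304, 0.1923]
tool_rot: [3.139, 0.003, -0.931]
force: [1.5, -1.1, -3.3]
grip_width: 0.0291
```

>>> arm_command:
  targets:
    - [0, 0, -25, 0, 0, 0]
    - [-20, -12, -10, 0, 0, 0]
    - [-35, -20, 0, 0, 0, 0]
    - [-40, -23, 0, 0, 0, 0]
    - [-40, -23, 0, 0, 0, 0]
    - [-40, -23, 0, 0, 0, 0]
    - [-33, -20, 0, 0, 0, 0]
    - [-20, -12, 0, 0, 0, 0]

```text
clock: 21.15
position: [0.4221, 0.137, 0.2306]
tool_rot: [3.141, -0.001, -0.94]
force: [-0.1, 0.3, -4.1]
grip_width: 0.0295
```

>>> arm_command:
  targets:
    - [0, 0, 0, 0, 0, -8.5]
    - [0, 0, 0, 0, 0, -8.5]
    - [0, 0, 0, 0, 0, -8.5]
    - [0, 0, 0, 0, 0, -8.5]
    - [0, 0, 0, 0, 0, -8.5]
    - [0, 0, 0, 0, 0, -6.5]
    - [0, 0, 0, 0, 0, 0]
    - [0, 0, 0, 0, 0, 0]

```text
clock: 21.95
position: [0.4195, 0.1411, 0.2289]
tool_rot: [3.141, 0.004, -0.068]
force: [0.3, 0.1, -4.4]
grip_width: 0.0291
```

Run:
```python
from h import *
T,_=pose(); f=grab("wrist"); plate(f,T); cheese(f)
f=grab("scene"); cheese(f)
go(424.8,131.5,149.5,-4.4)
```

```text
plate x [-18.8  19.7] y min [-51.  -50.9] z 75.8
[540.5   0.8] 26.5 [55.1 50.9] 8.0 [397, 249, 45, 41, 1375]
[ 435.9 -106.7] 35.3 [30.1 32.9] -54.8 [329, 322, 31, 27, 589]
[ 450.8 -128.3] 35.1 [37.2 88.1] -51.7 [293, 191, 26, 14, 259]
[428.9  11.8] 37.2 [52.9 51.5] 89.1 [326, 206, 21, 18, 268]
[539.9   1.9] 26.6 [53.6 52. ] 35.7 [298, 221, 17, 14, 206]
[424.3 133.8] 38.5 [35.6 33.3] 52.1 [357, 227, 12, 14, 142]
at [419.6 141.2 229. ] [179.95   0.19  -3.85] shift [ 6.2  9.2 79.5] turn [0.06 0.19 0.55] F [ 0.1  0.2 -4.8] w 29.3 t 22.05
```

>>> arm_command:
  targets:
    - [5.8, 9.9, 10, 0, 0.19, 0.5]
    - [0, 0, 25, 0, 0, 0]
    - [0, 0, 25, 0, 0, 0]
    - [0, 0, 10, 0, 0, 0]
    - [0, 0, 4, 0, 0, 0]
    - [0, 0, 0, 0, 0, 0]

```text
clock: 22.65
position: [0.4266, 0.1286, 0.1516]
tool_rot: [3.141, -0.003, -0.086]
force: [0.0, 1.0, -1.8]
grip_width: 0.0289
```

Run:
```python
from h import *
f=grab("scene"); cheese(f)
go(424.4,130.7,149.6,-4.4)
```

```text
[ 451.5 -128.9] 35.3 [36.  90.5] -53.9 [292, 191, 27, 14, 273]
[429.   11.8] 37.5 [53.3 49.8] 87.9 [326, 206, 21, 18, 269]
[539.3   0.6] 26.3 [57.2 50.1] 55.1 [298, 221, 17, 14, 211]
[436.6 152.5] 38.6 [46.6 15.5] 76.0 [357, 230, 9, 11, 81]
at [426.7 128.7 152. ] [179.96  -0.18  -4.94] shift [-2.5 -1.8  2.4] turn [ 0.04 -0.18 -0.54] F [-0.9  0.9 -2.2] w 29.2 t 22.7
```

>>> arm_command:
  targets:
    - [-2.4, -1.8, -1, 0, -0.18, 0]
    - [0, 0, 2.4, 0, 0, 0]
    - [0, 0, 0.6, 0, 0, 0]
    - [0, 0, 0, 0, 0, 0]

```text
clock: 23.1
position: [0.4249, 0.1305, 0.1518]
tool_rot: [3.141, -0.002, -0.087]
force: [-1.0, 1.1, -2.9]
grip_width: 0.0292
```

>>> arm_command:
  targets:
    - [0, 0, 0, 0, 0, 0]
    - [0, 0, 0, 0, 0, 0]
    - [0, 0, 0, 0, 0, 0]
    - [0, 0, 0, 0, 0, 0]
    - [0, 0, 0, 0, 0, 0]
    - [0, 0, 0, 0, 0, 0]
    - [0, 0, 0, 0, 0, 0]
    - [0, 0, 0, 0, 0, 0]
  grip: 85

```text
clock: 23.9
position: [0.4258, 0.1307, 0.1524]
tool_rot: [3.141, -0.004, -0.087]
force: [-0.3, -0.3, 0.3]
grip_width: 0.0725
```

>>> arm_command:
  targets:
    - [0, 0, 0, 0, 0, 0]
    - [0, 0, 0, 0, 0, 0]
    - [0, 0, 0, 0, 0, 0]
    - [0, 0, 0, 0, 0, 0]
    - [0, 0, 0, 0, 0, 0]
    - [0, 0, 0, 0, 0, 0]
    - [0, 0, 0, 0, 0, 0]
    - [0, 0, 0, 0, 0, 0]

```text
clock: 24.7
position: [0.4258, 0.1308, 0.1524]
tool_rot: [3.141, -0.004, -0.087]
force: [-0.1, -0.0, 0.9]
grip_width: 0.0726
```

Run:
```python
from h import *
go(424.4,130.7,149.6,-4.4)
T,_=pose(); f=grab("wrist"); plate(f,T);cheese(f); save(f,"pics/w4.png")
```

```text
at [425.8 130.8 152.4] [179.98  -0.24  -5.  ] shift [-1.4  0.2  2.8] turn [ 0.02 -0.24 -0.6 ] F [-0.1 -0.   0.9] w 72.6 t 24.7
plate x [-20.3  18.7] y min [-50.8 -50.4] z 78.8
[430.4   9.1] 37.6 [50.5 49.3] 89.9 [310, 275, 50, 57, 1381]
[555.3  13.1] 26.5 [13.7 43.7] -45.2 [433, 274, 33, 32, 470]
```

View pics/w4.png

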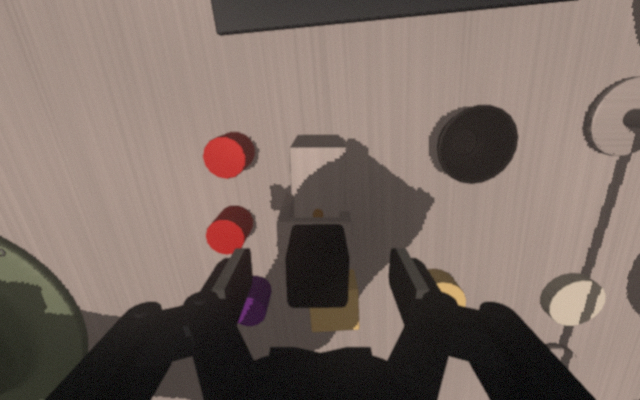

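The gauge stands level over the plug (plate end at 320,150). Next I regrip it and carry it towards the rail.

>>> arm_command:
  targets:
    - [-0.8, 0, 2.8, 0, -0.24, -0.6]
    - [0, 0, 0, 0, 0, 0]

```text
clock: 24.95
position: [0.4249, 0.1308, 0.1494]
tool_rot: [3.141, 0.0, -0.076]
force: [-0.7, -0.5, 0.2]
grip_width: 0.0727
```

>>> arm_command:
  targets:
    - [0, 0, 0, 0, 0, 0]
    - [0, 0, 0, 0, 0, 0]
    - [0, 0, 0, 0, 0, 0]
    - [0, 0, 0, 0, 0, 0]
    - [0, 0, 0, 0, 0, 0]
    - [0, 0, 0, 0, 0, 0]
    - [0, 0, -15, 0, 0, 0]
    - [0, 0, -30, 0, 0, 0]
  grip: 0

```text
clock: 25.75
position: [0.4232, 0.1304, 0.1927]
tool_rot: [3.14, 0.006, -0.075]
force: [0.5, -1.1, -3.8]
grip_width: 0.0289
```

>>> arm_command:
  targets:
    - [0, 0, -25, 0, 0, 0]
    - [15, 8, -10, 0, 0, 0]
    - [35, 15, 0, 0, 0, 0]
    - [40, 18, 0, 0, 0, 0]
    - [40, 18, 0, 0, 0, 0]
    - [35, 15, 0, 0, 0, 0]
    - [20, 8, 0, 0, 0, 0]
    - [0, 0, 0, 0, 0, 0]

```text
clock: 26.55
position: [0.6078, 0.0299, 0.2294]
tool_rot: [3.138, 0.005, -0.073]
force: [-1.1, 0.4, -4.7]
grip_width: 0.0294
```

```bash
cat >> h.py <<'E'
def rail(f):
    P=cloud(f); q=P[f["depth"]>0]; s=q[(q[:,0]>.66)&(q[:,0]<.73)&(q[:,1]>-.15)&(q[:,1]<.19)&(q[:,2]>.166)&(q[:,2]<.185)]
    top=s[s[:,2]>np.percentile(s[:,2],50)]
    print("rail n",len(s),"y",s[:,1].min().round(3),s[:,1].max().round(3),"all",np.polyfit(s[:,1],s[:,0],1).round(4),"top",np.polyfit(top[:,1],top[:,0],1).round(4),np.percentile(s[:,2],[50,98]).round(4))
E
python3 - <<'E'
from h import *
T,_=pose(); f=grab("wrist"); plate(f,T); rail(f); save(f,"pics/w5.png")
rail(grab("scene")); rail(grab("top"))
go(655,17,230,-4.4)
E
```

```text
plate x [-18.5  20.7] y min [-50.9 -50.6] z 75.9
rail n 6490 y -0.132 0.157 all [0.0762 0.6956] top [0.0753 0.6971] [0.1745 0.1766]
rail n 359 y -0.129 0.182 all [0.0766 0.6976] top [0.0745 0.6966] [0.174 0.177]
rail n 108 y -0.132 0.179 all [0.0775 0.6957] top [0.0836 0.6955] [0.1747 0.1822]
at [605.4  32.2 230. ] [179.81   0.3   -4.03] shift [50.6 11.7 -0.2] turn [0.19 0.3  0.37] F [-0.3  0.2 -4.1] w 29.0 t 26.7
```

View pics/w5.png

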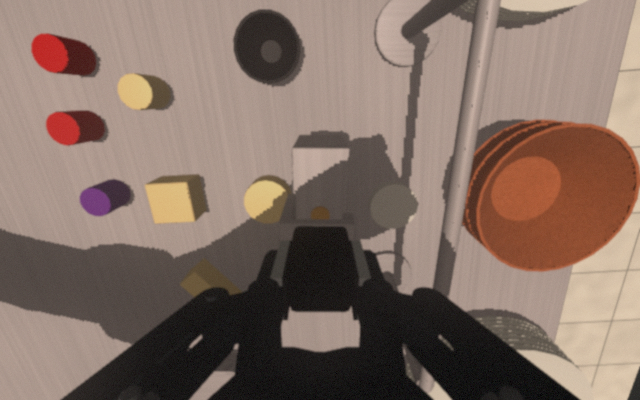

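>>> arm_command:
  targets:
    - [25, 4.4, 0, 0.19, 0.3, 0.37]
    - [20, 4.4, 0, 0, 0, 0]
    - [0, 0, 0, 0, 0, 0]

```text
clock: 27.0
position: [0.6485, 0.0222, 0.2306]
tool_rot: [3.141, 0.001, -0.073]
force: [-0.4, 0.0, -4.3]
grip_width: 0.0292
```

Run:
```python
from h import *
T,_=pose(); f=grab("wrist"); plate(f,T); rail(f)
go(699.5,20,230,-4.4)
```

```text
plate x [-18.6  20.8] y min [-50.9 -50.6] z 75.9
rail n 5428 y -0.032 0.152 all [0.073  0.6967] top [0.0742 0.6975] [0.1746 0.1765]
at [647.5  22.9 230.6] [ 1.7999e+02  7.0000e-02 -4.1300e+00] shift [52.1 -0.9  0.6] turn [0.01 0.07 0.27] F [-0.6  0.1 -4.2] w 29.3 t 27.05
```

>>> arm_command:
  targets:
    - [12, 0, 0.6, 0, 0, 0.27]
    - [15, 0, 0, 0, 0, 0]
    - [12, 0, 0, 0, 0, 0]
    - [8, 0, 0, 0, 0, 0]
    - [3, 0, 0, 0, 0, 0]
    - [0, 0, 0, 0, 0, 0]

```text
clock: 27.65
position: [0.6938, 0.0235, 0.231]
tool_rot: [3.141, 0.004, -0.07]
force: [-0.9, -0.2, -4.8]
grip_width: 0.0291
```

Run:
```python
from h import *
go(699.3,20,210,-4.4)
```

```text
at [693.8  23.5 231. ] [179.98   0.21  -4.03] shift [ 5.8  3.1 21. ] turn [0.02 0.21 0.37] F [-0.9 -0.2 -4.8] w 29.1 t 27.65
```

>>> arm_command:
  targets:
    - [5.5, 1, 0, 0, 0.2, 0.37]
    - [0, 0, 8, 0, 0, 0]
    - [0, 0, 7, 0, 0, 0]
    - [0, 0, 3, 0, 0, 0]
    - [0, 0, 0, 0, 0, 0]

```text
clock: 28.15
position: [0.6981, 0.0221, 0.2112]
tool_rot: [3.141, 0.001, -0.077]
force: [0.6, 0.5, -4.5]
grip_width: 0.0295
```

Run:
```python
from h import *
go(699.3,20,210,-4.4)
```

```text
at [698.1  22.1 211.2] [ 1.7995e+02  5.0000e-02 -4.4000e+00] shift [1.4 2.  1.2] turn [ 0.05  0.05 -0.  ] F [ 0.6  0.5 -4.5] w 29.5 t 28.15
```

>>> arm_command:
  targets:
    - [1, 0, 1, 0, 0, 0]
    - [0, 0, 0.8, 0, 0, 0]
    - [0, 0, 0.6, 0, 0, 0]
    - [0, 0, 0, 0, 0, 0]

```text
clock: 28.55
position: [0.6992, 0.0221, 0.2096]
tool_rot: [3.141, 0.0, -0.077]
force: [-0.5, 0.1, -3.8]
grip_width: 0.0292
```

Run:
```python
from h import *
go(699.3,20,210,-4.4)
f=grab("scene"); im=f["color"][170:300,220:320]
cv2.imwrite("pics/s6.png",cv2.cvtColor(cv2.resize(im,None,fx=4.5,fy=4.5,interpolation=cv2.INTER_CUBIC),cv2.COLOR_RGB2BGR))
```

```text
at [699.2  22.1 209.6] [ 1.7995e+02  1.0000e-02 -4.4100e+00] shift [ 0.2  2.1 -0.4] turn [ 0.05  0.01 -0.01] F [-0.5  0.1 -3.8] w 29.2 t 28.55
```

View pics/s6.png

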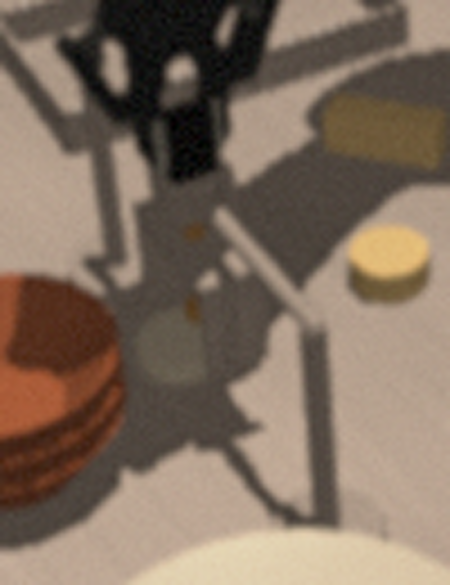

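The bar goes into the hook window (crop 215,205). I'll lower until the weight comes off.

>>> arm_command:
  targets:
    - [0, 0, 1, 0, 0, 0]
    - [0, 0, 1, 0, 0, 0]
    - [0, 0, 0, 0, 0, 0]

```text
clock: 28.9
position: [0.6994, 0.0222, 0.2096]
tool_rot: [3.141, -0.001, -0.077]
force: [-0.3, 0.6, -4.6]
grip_width: 0.0293
```

>>> arm_command:
  targets:
    - [0, 0, 0.8, 0, 0, 0]
    - [0, 0, 0, 0, 0, 0]

```text
clock: 29.1
position: [0.6995, 0.0222, 0.2094]
tool_rot: [3.141, -0.002, -0.077]
force: [-1.4, -0.1, -0.8]
grip_width: 0.0294
```

Run:
```python
from h import *
go(699.3,20,210,-4.4)
```

```text
at [699.5  22.2 209.4] [ 1.7994e+02 -1.1000e-01 -4.4300e+00] shift [-0.1  2.2 -0.6] turn [ 0.06 -0.11 -0.03] F [-1.4 -0.1 -0.8] w 29.4 t 29.1
```

>>> arm_command:
  targets:
    - [0, 0, 0.4, 0, 0, 0]
    - [0, 0, 0, 0, 0, 0]

```text
clock: 29.3
position: [0.6996, 0.0222, 0.2095]
tool_rot: [3.141, -0.002, -0.077]
force: [-2.7, -0.8, 0.6]
grip_width: 0.0291
```

>>> arm_command:
  targets:
    - [0, 0, 0, 0, 0, 0]
    - [0, 0, 0, 0, 0, 0]
    - [0, 0, 0, 0, 0, 0]
    - [0, 0, 0, 0, 0, 0]
    - [0, 0, 0, 0, 0, 0]
  grip: 85

```text
clock: 29.8
position: [0.7002, 0.0224, 0.2092]
tool_rot: [3.141, -0.004, -0.077]
force: [-0.2, -0.1, 0.0]
grip_width: 0.0725
```

Run:
```python
from h import *
go(699.3,20,260,-4.4)
T,_=pose(); f=grab("wrist"); plate(f,T); save(f,"pics/w7.png")
```

```text
at [700.2  22.4 209.2] [179.98  -0.2   -4.43] shift [ -0.6   2.5 -50.8] turn [ 0.02 -0.2  -0.03] F [-0.2 -0.1  0. ] w 72.5 t 29.8
plate x [-20.1  19.5] y min [-50.5 -50.3] z 75.7
```

View pics/w7.png

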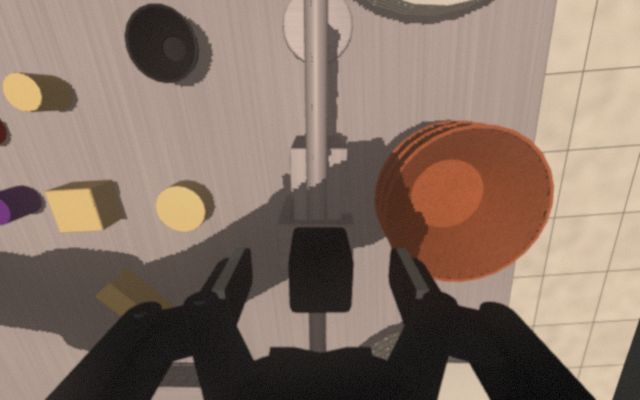

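The gauge hangs free on the bar (grip block at 320,265). I rise, go to the round and measure slate and pan.

>>> arm_command:
  targets:
    - [0, 0, -10, 0, 0, 0]
    - [0, 0, -20, 0, 0, 0]
    - [0, 0, -30, 0, 0, 0]
    - [-30, 7, -10, 0, 0, 0]
    - [-40, 9, 0, 0, 0, 0]
    - [-40, 9, 0, 0, 0, 0]
    - [-35, 8, 20, 0, 0, 0]
    - [-10, 3, 40, 0, 0, -4.4]
  grip: 100

```text
clock: 30.65
position: [0.541, -0.0004, 0.2282]
tool_rot: [3.141, -0.014, 0.0]
force: [3.0, -0.2, -0.7]
grip_width: 0.0851
```

Run:
```python
from h import *
f=grab("wrist"); cheese(f); print()
t=grab("top"); cheese(t); rail(t); P=cloud(t); hsv=cv2.cvtColor(t["color"],cv2.COLOR_RGB2HSV)
g=P[(t["depth"]>0)&(abs(P[...,0]-.7)<.03)&(abs(P[...,1]-.02)<.03)&(P[...,2]>.19)]; print("grip",g.mean(0).round(3),g[:,2].max().round(3))
ok=t["depth"]>0
m=ok&(t["color"].max(-1)<75)&(P[...,0]>.33)&(P[...,0]<.68)&(P[...,1]>.22)&(P[...,1]<.48)&(P[...,2]<.02)
n,L,st,_=cv2.connectedComponentsWithStats(m.astype(np.uint8)); i=1+st[1:,4].argmax(); print("slate",cv2.minAreaRect((P[L==i][:,:2]*1000).astype(np.float32)))
m=ok&(P[...,0]>.28)&(P[...,0]<.68)&(P[...,1]>-.46)&(P[...,1]<-.22)&(P[...,2]>.025)&(P[...,2]<.05); print("pan",cv2.minAreaRect((P[m][:,:2]*1000).astype(np.float32)))
go(540.5,-1.5,24,0)
```

```text
[425.2 131.5] 38.5 [34.7 34.9] -26.5 [178, 23, 44, 43, 1346]
[431.4   8.9] 37.5 [50.7 50. ] 88.5 [193, 142, 54, 48, 2272]
[540.2  -1.2] 26.5 [53.4 54.7] -88.9 [293, 149, 47, 48, 1754]
[ 453.9 -129.3] 35.5 [30.5 90.3] -55.3 [222, 236, 56, 67, 1610]

[428.2   8.1] 39.6 [41.5 45.7] -0.8 [314, 214, 11, 12, 111]
[425.8 134.5] 41.1 [20.7 20.7] -0.2 [286, 218, 6, 6, 34]
rail n 247 y -0.132 0.179 all [0.0758 0.6942] top [0.0842 0.6936] [0.1751 0.1826]
grip [0.697 0.025 0.219] 0.232
slate ((504.47601318359375, 357.58123779296875), (295.8445129394531, 168.05123901367188), 0.11986840516328812)
pan ((488.111083984375, -338.80596923828125), (169.92904663085938, 302.5188293457031), 83.60377502441406)
at [539.8  -0.8 223.6] [-1.7999e+02 -3.1000e-01  1.0000e-01] shift [ -0.3   0.7 199.6] turn [-0.01 -0.31  0.1 ] F [ 0.3 -0.1  0.1] w 85.2 t 30.75
```

>>> arm_command:
  targets:
    - [0, 0.7, 50, 0, -0.3, 0]
    - [0, 0, 50, 0, 0, 0]
    - [0, 0, 50, 0, 0, 0]
    - [0, 0, 30, 0, 0, 0]
    - [0, 0, 12, 0, 0, 0]
    - [0, 0, 4, 0, 0, 0]
    - [0, 0, 0, 0, 0, 0]

```text
clock: 31.45
position: [0.5541, -0.0004, 0.033]
tool_rot: [3.139, -0.014, -0.012]
force: [0.4, 0.0, 0.6]
grip_width: 0.0852
```

```bash
python3 -c "
from h import *
go(540.2,-1.2,24,0)"
```

```text
at [ 5.541e+02 -4.000e-01  3.300e+01] [179.88  -0.82  -0.69] shift [-14.    1.    8.8] turn [ 0.13 -0.82 -0.69] F [0.4 0.  0.6] w 85.2 t 31.45
```

>>> arm_command:
  targets:
    - [-14, 1, 0, 0.13, -0.82, -0.69]
    - [0, 0, 0, 0, 0, 0]

```text
clock: 31.65
position: [0.5409, -0.0013, 0.0356]
tool_rot: [3.141, -0.003, -0.0]
force: [0.6, 0.3, -0.5]
grip_width: 0.0854
```

```bash
python3 -c "
from h import *
cheese(grab('scene'))
go(540.2,-1.2,24,0)"
```

```text
[430.   10.2] 37.6 [55.7 51.8] 89.7 [326, 206, 21, 18, 268]
[539.8   1. ] 26.5 [57.1 50.2] 53.7 [298, 221, 17, 14, 204]
[424.5 134.8] 38.3 [33.6 34.7] -34.0 [357, 227, 12, 14, 136]
at [542.1  -1.1  35.9] [-1.8e+02 -2.5e-01 -3.0e-02] shift [-1.9  0.1 11.9] turn [-0.   -0.25 -0.03] F [-0.3 -0.4  0. ] w 85.2 t 31.7
```

>>> arm_command:
  targets:
    - [-1.5, 0, 8, 0, -0.25, 0]
    - [0, 0, 4, 0, 0, 0]
    - [0, 0, 0, 0, 0, 0]

```text
clock: 32.0
position: [0.5416, -0.0016, 0.0245]
tool_rot: [3.141, -0.002, -0.002]
force: [-0.3, 0.1, -0.1]
grip_width: 0.0852
```

>>> arm_command:
  targets:
    - [0, 0, 0, 0, 0, 0]
    - [0, 0, 0, 0, 0, 0]
    - [0, 0, 0, 0, 0, 0]
    - [0, 0, 0, 0, 0, 0]
    - [0, 0, 0, 0, 0, 0]
    - [0, 0, 0, 0, 0, 0]
  grip: 0
  grip_force: 35

```text
clock: 32.6
position: [0.5416, -0.0015, 0.0247]
tool_rot: [3.141, -0.002, -0.002]
force: [-0.4, 0.1, -0.3]
grip_width: 0.0549
```

```bash
python3 -c "
from h import *
go(488,-339,28,-6.4)"
```

```text
at [541.6  -1.5  24.7] [ 1.7997e+02 -1.3000e-01 -9.0000e-02] shift [-53.1 337.6  -3.2] turn [ 0.02 -0.13  6.31] F [-0.4  0.1 -0.3] w 54.9 t 32.6
```

>>> arm_command:
  targets:
    - [0, 0, -25, 0, 0, 0]
    - [0, 0, -45, 0, 0, 0]
    - [-3, 20, -25, 0, 0, 0]
    - [-6, 40, 0, 0, 0, 0]
    - [-7, 45, 0, 0, 0, 0]
    - [-7, 45, 0, 0, 0, 0]
    - [-7, 45, 0, 0, 0, 0]
    - [-7, 45, 0, 0, 0, 0]

```text
clock: 33.4
position: [0.5055, -0.2422, 0.1238]
tool_rot: [-3.14, -0.004, 0.011]
force: [0.2, -0.5, -0.7]
grip_width: 0.0546
```

>>> arm_command:
  targets:
    - [-7, 40, 0, 0, 0, 0]
    - [-5, 35, 0, 0, 0, 0]
    - [-3, 15, 0, 0, 0, 6.3]
    - [0, 0, 0, 0, 0, 0]
    - [0, 0, 0, 0, 0, 0]

```text
clock: 33.9
position: [0.4868, -0.3436, 0.1227]
tool_rot: [-3.141, -0.003, -0.11]
force: [0.2, 1.1, -0.0]
grip_width: 0.0548
```

```bash
python3 -c "
from h import *
go(488,-339,29.5,-6.4)"
```

```text
at [ 486.8 -343.6  122.7] [-1.7997e+02 -1.7000e-01 -6.3200e+00] shift [ 0.4 -4.7 93.2] turn [-0.03 -0.17  0.08] F [ 0.2  1.1 -0. ] w 54.8 t 33.9
```

>>> arm_command:
  targets:
    - [0, -4.5, 20, 0, 0, 0]
    - [0, 0, 30, 0, 0, 0]
    - [0, 0, 20, 0, 0, 0]
    - [0, 0, 10, 0, 0, 0]
    - [0, 0, 5, 0, 0, 0]
    - [0, 0, 0, 0, 0, 0]

```text
clock: 34.5
position: [0.4909, -0.3327, 0.0366]
tool_rot: [-3.14, -0.006, -0.094]
force: [0.6, 0.1, 0.1]
grip_width: 0.0546
```

```bash
python3 -c "
from h import *
go(488,-339,29.5,-6.4)"
```

```text
at [ 490.9 -332.7   36.6] [-179.89   -0.33   -5.36] shift [-2.4  6.6  7. ] turn [-0.11 -0.33  1.04] F [0.6 0.1 0.1] w 54.6 t 34.5
```

>>> arm_command:
  targets:
    - [0, 0, 3.5, -0.1, -0.33, 0.5]
    - [0, 0, 2, 0, 0, 0]
    - [0, 0, 1, 0, 0, 0]
    - [0, 0, 0, 0, 0, 0]

```text
clock: 34.9
position: [0.4922, -0.333, 0.0319]
tool_rot: [3.14, -0.002, -0.102]
force: [0.7, -0.7, -0.1]
grip_width: 0.0549
```

>>> arm_command:
  targets:
    - [0, 0, 0.8, 0, 0, 0]
    - [0, 0, 0, 0, 0, 0]

```text
clock: 35.1
position: [0.4924, -0.3332, 0.0315]
tool_rot: [3.14, -0.003, -0.102]
force: [0.2, 1.4, -0.2]
grip_width: 0.0547
```

```bash
python3 -c "
from h import *
go(488,-339,29.2,-6.4)"
```

```text
at [ 492.4 -333.2   31.5] [ 1.799e+02 -1.600e-01 -5.870e+00] shift [-3.8  6.2  2.3] turn [ 0.1  -0.16  0.53] F [ 0.2  1.4 -0.2] w 54.7 t 35.1
```

>>> arm_command:
  targets:
    - [0, 0, 1.5, 0, 0, 0]
    - [0, 0, 0, 0, 0, 0]

```text
clock: 35.3
position: [0.4923, -0.3334, 0.03]
tool_rot: [3.14, -0.003, -0.103]
force: [-0.3, 0.1, -1.5]
grip_width: 0.0547
```

>>> arm_command:
  targets:
    - [0, 0, 1.5, 0, 0, 0]
    - [0, 0, 0, 0, 0, 0]

```text
clock: 35.5
position: [0.4924, -0.3335, 0.0287]
tool_rot: [3.139, -0.003, -0.103]
force: [-0.7, 0.6, 0.3]
grip_width: 0.0546
```

>>> arm_command:
  targets:
    - [0, 0, 1.2, 0, 0, 0]
    - [0, 0, 0, 0, 0, 0]

```text
clock: 35.7
position: [0.4926, -0.3335, 0.0288]
tool_rot: [3.138, -0.003, -0.103]
force: [-0.5, -0.1, -0.4]
grip_width: 0.0547
```

>>> arm_command:
  targets:
    - [0, 0, 0, 0, 0, 0]
    - [0, 0, 0, 0, 0, 0]
    - [0, 0, 0, 0, 0, 0]
    - [0, 0, 0, 0, 0, 0]
    - [0, 0, -15, 0, 0, 0]
    - [0, 0, -30, 0, 0, 0]
    - [0, 0, -45, 0, 0, 0]
    - [-4, -20, -25, 0, 0, 0]
  grip: 95

```text
clock: 36.5
position: [0.4886, -0.3132, 0.1463]
tool_rot: [3.141, 0.002, -0.104]
force: [0.6, -0.4, -0.3]
grip_width: 0.0812
```

>>> arm_command:
  targets:
    - [-12, -40, 0, 0, 0, 0]
    - [-13, -45, 0, 0, 0, 0]
    - [-13, -45, 0, 0, 0, 0]
    - [-13, -45, 0, 0, 0, 0]
    - [-13, -45, 0, 0, 0, 0]
    - [-12, -40, 0, 0, 0, 0]
    - [-10, -30, 0, 0, 0, -4.6]
    - [0, 0, 0, 0, 0, 0]

```text
clock: 37.3
position: [0.4331, -0.0048, 0.1571]
tool_rot: [3.134, -0.013, -0.021]
force: [0.6, -0.8, -0.1]
grip_width: 0.0811
```

```bash
python3 -c "
from h import *
f=grab('wrist'); cheese(f); print(); cheese(grab('top'))
go(431.3,8.9,28,-1.3)"
```

```text
[424.7 129.2] 38.5 [30.1 34.5] -2.3 [278, 0, 48, 51, 2014]
[430.6   9.2] 37.5 [49.6 49.5] 89.5 [285, 147, 58, 60, 3250]
[ 452.7 -129.6] 35.5 [30.  90.5] -53.6 [302, 261, 72, 80, 2690]

[ 493.3 -332. ] 33.1 [50.5 46.9] 20.4 [394, 197, 12, 13, 134]
[ 459.  -136.9] 39.5 [25.7 64.6] -54.1 [348, 206, 13, 13, 94]
[427.9 134.4] 41.8 [21.1 16.9] 89.5 [286, 218, 6, 5, 30]
at [433.8  -8.1 156.8] [179.54  -0.73  -1.58] shift [ -4.6 -17.9 128.6] turn [ 0.46 -0.73 -0.29] F [ 0.1  0.  -0.2] w 81.0 t 37.4
```

>>> arm_command:
  targets:
    - [-4.3, -17.5, 20, 0.46, -0.73, 0]
    - [0, 0, 35, 0, 0, 0]
    - [0, 0, 25, 0, 0, 0]
    - [0, 0, 0, 0, 0, 0]

```text
clock: 37.8
position: [0.4327, 0.0048, 0.0763]
tool_rot: [3.139, -0.004, -0.038]
force: [-0.0, -0.8, 0.4]
grip_width: 0.0811
```

```bash
python3 -c "
from h import *
go(431,9,28,-1.3)"
```

```text
at [432.7   4.8  76.3] [179.87  -0.22  -2.19] shift [-2.  -4.2 48.3] turn [ 0.13 -0.22 -0.89] F [-0.  -0.8  0.4] w 81.1 t 37.8
```

>>> arm_command:
  targets:
    - [-2, -4, 15, 0.13, -0.22, -0.9]
    - [0, 0, 20, 0, 0, 0]
    - [0, 0, 10, 0, 0, 0]
    - [0, 0, 3, 0, 0, 0]
    - [0, 0, 0, 0, 0, 0]

```text
clock: 38.3
position: [0.4339, 0.0047, 0.031]
tool_rot: [3.139, -0.004, -0.03]
force: [0.5, 0.4, 0.1]
grip_width: 0.0812
```

```bash
python3 -c "
from h import *
go(431,9,28,-1.3)"
```

```text
at [433.9   4.7  31. ] [179.84  -0.22  -1.75] shift [-3.1 -4.2  3. ] turn [ 0.16 -0.22 -0.45] F [0.5 0.4 0.1] w 81.2 t 38.3
```

>>> arm_command:
  targets:
    - [-3, -4, 2.5, 0.16, -0.22, 0]
    - [0, 0, 0, 0, 0, 0]

```text
clock: 38.5
position: [0.4316, 0.0087, 0.0297]
tool_rot: [-3.142, -0.002, -0.032]
force: [0.3, 0.5, 0.5]
grip_width: 0.0814
```

>>> arm_command:
  targets:
    - [0, 0, 0, 0, 0, 0]
    - [0, 0, 0, 0, 0, 0]
    - [0, 0, 0, 0, 0, 0]
    - [0, 0, 0, 0, 0, 0]
    - [0, 0, 0, 0, 0, 0]
    - [0, 0, 0, 0, 0, 0]
  grip: 0

```text
clock: 39.1
position: [0.432, 0.0087, 0.0309]
tool_rot: [3.141, -0.003, -0.032]
force: [0.8, 0.0, -1.7]
grip_width: 0.0493
```

```bash
python3 -c "
from h import *
go(580,355,37,0)"
```

```text
at [432.    8.7  30.9] [ 1.7999e+02 -1.7000e-01 -1.8200e+00] shift [ 136.9 -350.8   -5.8] turn [ 0.01 -0.17 -1.82] F [ 0.8  0.  -1.7] w 49.3 t 39.1
```

>>> arm_command:
  targets:
    - [0, 0, -20, 0, 0, 0]
    - [0, 0, -45, 0, 0, 0]
    - [8, -20, -25, 0, 0, 0]
    - [16, -40, 0, 0, 0, 0]
    - [18, -46, 0, 0, 0, 0]
    - [18, -46, 0, 0, 0, 0]
    - [18, -46, 0, 0, 0, 0]
    - [18, -46, 0, 0, 0, 0]

```text
clock: 39.9
position: [0.5371, 0.2482, 0.1237]
tool_rot: [3.137, 0.001, -0.043]
force: [0.1, -0.9, -1.5]
grip_width: 0.0495
```

>>> arm_command:
  targets:
    - [16, -40, 0, 0, 0, 0]
    - [14, -36, 0, 0, 0, 0]
    - [6, -15, 0, 0, 0, -1.8]
    - [0, 0, 0, 0, 0, 0]
    - [0, 0, 0, 0, 0, 0]

```text
clock: 40.4
position: [0.5768, 0.3484, 0.1213]
tool_rot: [3.14, 0.003, -0.005]
force: [0.3, -0.7, -1.7]
grip_width: 0.0495
```

```bash
python3 -c "
from h import *
go(580,355,39,0)"
```

```text
at [576.8 348.4 121.3] [179.89   0.19  -0.31] shift [ 3.5 -6.8 82.2] turn [ 0.11  0.19 -0.31] F [ 0.3 -0.7 -1.7] w 49.5 t 40.4
```

>>> arm_command:
  targets:
    - [3, -6, 15, 0.1, 0.2, 0]
    - [0, 0, 25, 0, 0, 0]
    - [0, 0, 20, 0, 0, 0]
    - [0, 0, 10, 0, 0, 0]
    - [0, 0, 4, 0, 0, 0]
    - [0, 0, 0, 0, 0, 0]

```text
clock: 41.0
position: [0.5803, 0.3498, 0.0422]
tool_rot: [3.139, -0.001, -0.011]
force: [-0.4, 0.8, -0.8]
grip_width: 0.0494
```

```bash
python3 -c "
from h import *
go(580,355,39,0)"
```

```text
at [580.3 349.8  42.2] [ 1.7985e+02 -3.0000e-02 -6.2000e-01] shift [-0.4 -5.3  3.2] turn [ 0.15 -0.03 -0.62] F [-0.4  0.8 -0.8] w 49.4 t 41.0
```

>>> arm_command:
  targets:
    - [0, 0, 2, 0.15, 0, 0]
    - [0, 0, 0, 0, 0, 0]

```text
clock: 41.2
position: [0.5809, 0.3497, 0.0412]
tool_rot: [-3.141, -0.002, -0.012]
force: [0.1, -0.2, -0.4]
grip_width: 0.0493
```

>>> arm_command:
  targets:
    - [0, 0, 1.5, 0, 0, 0]
    - [0, 0, 0, 0, 0, 0]

```text
clock: 41.4
position: [0.5814, 0.35, 0.0407]
tool_rot: [-3.14, -0.003, -0.012]
force: [-0.8, -0.3, -0.4]
grip_width: 0.0491
```

>>> arm_command:
  targets:
    - [0, 0, 1.2, 0, 0, 0]
    - [0, 0, 0, 0, 0, 0]

```text
clock: 41.6
position: [0.5817, 0.3502, 0.04]
tool_rot: [-3.139, -0.004, -0.012]
force: [0.5, -0.4, -1.2]
grip_width: 0.0494
```

>>> arm_command:
  targets:
    - [0, 0, 1.5, 0, 0, 0]
    - [0, 0, 0, 0, 0, 0]

```text
clock: 41.8
position: [0.5818, 0.3504, 0.0388]
tool_rot: [-3.139, -0.004, -0.012]
force: [-0.7, -1.2, -0.3]
grip_width: 0.0493
```

>>> arm_command:
  targets:
    - [0, 0, 1.5, 0, 0, 0]
    - [0, 0, 0, 0, 0, 0]

```text
clock: 42.0
position: [0.582, 0.3505, 0.0392]
tool_rot: [-3.14, -0.005, -0.012]
force: [-0.3, -0.6, -2.0]
grip_width: 0.0493
```

>>> arm_command:
  targets:
    - [0, 0, 0, 0, 0, 0]
    - [0, 0, 0, 0, 0, 0]
    - [0, 0, 0, 0, 0, 0]
    - [0, 0, 0, 0, 0, 0]
    - [0, 0, -15, 0, 0, 0]
    - [0, 0, -30, 0, 0, 0]
    - [0, 0, -45, 0, 0, 0]
    - [-5, 20, -25, 0, 0, 0]
  grip: 95

```text
clock: 42.8
position: [0.5739, 0.3319, 0.1563]
tool_rot: [-3.14, 0.0, -0.009]
force: [-0.2, -0.1, 0.1]
grip_width: 0.0813
```

>>> arm_command:
  targets:
    - [-10, 40, 0, 0, 0, 0]
    - [-12, 46, 0, 0, 0, 0]
    - [-12, 46, 0, 0, 0, 0]
    - [-12, 46, 0, 0, 0, 0]
    - [-12, 46, 0, 0, 0, 0]
    - [-12, 46, 0, 0, 0, 0]
    - [-12, 46, 0, 0, 0, 0]
    - [-12, 46, 0, 0, 0, 0]

```text
clock: 43.6
position: [0.4751, -0.036, 0.1664]
tool_rot: [-3.137, -0.014, -0.001]
force: [1.6, 0.2, -0.4]
grip_width: 0.081
```

>>> arm_command:
  targets:
    - [-12, 40, 0, 0, 0, 0]
    - [-10, 32, 0, 0, 0, 0]
    - [-4, 15, 0, 0, 0, -8.5]
    - [0, 0, 0, 0, 0, -8.5]
    - [0, 0, 0, 0, 0, -8.5]
    - [0, 0, 0, 0, 0, -8.5]
    - [0, 0, 0, 0, 0, -3.3]
    - [0, 0, 0, 0, 0, 0]

```text
clock: 44.4
position: [0.4456, -0.1351, 0.1729]
tool_rot: [3.126, -0.012, 0.661]
force: [-0.8, 0.3, -0.4]
grip_width: 0.081
```

```bash
python3 -c "
from h import *
f=grab('wrist'); cheese(f); print(); cheese(grab('top'))
go(453,-129.5,28,36.5)"
```

```text
[ 451.8 -130.1] 35.5 [29.6 89.4] -53.8 [310, 136, 34, 94, 2842]
[ 496.7 -327.7] 30.5 [42.6 55.7] -31.9 [227, 308, 45, 47, 1565]

[583.  352.6] 48.7 [49.7 46.8] 89.6 [230, 178, 14, 13, 159]
[ 492.5 -328.7] 32.9 [44.7 49.5] -64.5 [394, 197, 12, 13, 134]
[428.  134.3] 39.9 [20.9 16.6] 88.4 [286, 218, 6, 5, 30]
at [ 445.7 -135.   172.8] [179.09  -0.67  37.68] shift [  7.5  -2.2 144.8] turn [ 0.9  -0.68  1.17] F [-0.2  0.3 -0.5] w 81.4 t 44.5
```

>>> arm_command:
  targets:
    - [7, -2, 10, 0.9, -0.68, 1.4]
    - [0, 0, 35, 0, 0, 0]
    - [0, 0, 35, 0, 0, 0]
    - [0, 0, 20, 0, 0, 0]
    - [0, 0, 0, 0, 0, 0]

```text
clock: 45.0
position: [0.4519, -0.1296, 0.0719]
tool_rot: [3.137, -0.0, 0.621]
force: [-0.4, -0.4, 0.6]
grip_width: 0.0812
```

```bash
python3 -c "
from h import *
go(452.3,-129.9,29,36.2)"
```

```text
at [ 451.9 -129.6   71.9] [ 1.7974e+02 -3.0000e-02  3.5590e+01] shift [ 0.1  0.3 42.9] turn [ 0.26 -0.02 -0.61] F [-0.4 -0.4  0.6] w 81.2 t 45.0
```

>>> arm_command:
  targets:
    - [0, 0.3, 20, 0.26, 0, -0.6]
    - [0, 0, 15, 0, 0, 0]
    - [0, 0, 6, 0, 0, 0]
    - [0, 0, 2, 0, 0, 0]
    - [0, 0, 0, 0, 0, 0]

```text
clock: 45.5
position: [0.4547, -0.1302, 0.0324]
tool_rot: [3.137, -0.002, 0.627]
force: [1.0, -0.6, 0.2]
grip_width: 0.0807
```

>>> arm_command:
  targets:
    - [0, 0, 0, 0, 0, 0]
    - [0, 0, 0, 0, 0, 0]
    - [0, 0, 0, 0, 0, 0]
    - [0, 0, 0, 0, 0, 0]
    - [0, 0, 0, 0, 0, 0]
    - [0, 0, 0, 0, 0, 0]
    - [0, 0, 0, 0, 0, 0]
  grip: 0

```text
clock: 46.2
position: [0.4556, -0.1309, 0.0348]
tool_rot: [3.134, -0.003, 0.626]
force: [0.8, 0.2, -1.5]
grip_width: 0.0292
```

```bash
python3 -c "
from h import *
go(500,355,37,2)"
```

```text
at [ 455.6 -130.9   34.8] [179.58  -0.2   35.85] shift [ 320.6 -367.8   -3.8] turn [ 0.35 -0.32 33.85] F [ 0.8  0.2 -1.5] w 29.2 t 46.2
```

>>> arm_command:
  targets:
    - [0, 0, -20, 0, 0, 0]
    - [0, 0, -45, 0, 0, 0]
    - [12, -14, -25, 0, 0, 0]
    - [26, -30, 0, 0, 0, 0]
    - [30, -34, 0, 0, 0, 0]
    - [30, -34, 0, 0, 0, 0]
    - [30, -34, 0, 0, 0, 0]
    - [30, -34, 0, 0, 0, 0]

```text
clock: 47.0
position: [0.4783, 0.1095, 0.1269]
tool_rot: [3.134, -0.002, 0.613]
force: [2.1, 0.1, -0.2]
grip_width: 0.0289
```

>>> arm_command:
  targets:
    - [30, -34, 0, 0, 0, 0]
    - [30, -34, 0, 0, 0, 0]
    - [30, -34, 0, 0, 0, 0]
    - [30, -34, 0, 0, 0, 0]
    - [22, -25, 0, 0, 0, 0]
    - [10, -12, 0, 0, 0, 8.4]
    - [0, 0, 0, 0, 0, 8.5]
    - [0, 0, 0, 0, 0, 8.5]

```text
clock: 47.8
position: [0.4994, 0.3562, 0.1241]
tool_rot: [3.139, -0.002, 0.167]
force: [-0.2, 0.7, -1.3]
grip_width: 0.029
```

>>> arm_command:
  targets:
    - [0, 0, 0, 0, 0, 8.4]
    - [0, 0, 0, 0, 0, 0]
    - [0, 0, 0, 0, 0, 0]

```text
clock: 48.1
position: [0.4986, 0.3568, 0.1235]
tool_rot: [3.139, -0.001, 0.018]
force: [-0.7, -0.2, -1.2]
grip_width: 0.0293
```

```bash
python3 -c "
from h import *
go(500,355,42,2)"
```

```text
at [498.6 356.8 123.5] [ 1.7984e+02 -8.0000e-02  1.0400e+00] shift [ 1.3  1.6 81.6] turn [ 0.16 -0.08 -0.96] F [-0.7 -0.2 -1.2] w 29.3 t 48.1
```

>>> arm_command:
  targets:
    - [1, 1, 15, 0, 0, 0]
    - [0, 0, 25, 0, 0, 0]
    - [0, 0, 20, 0, 0, 0]
    - [0, 0, 10, 0, 0, 0]
    - [0, 0, 5, 0, 0, 0]
    - [0, 0, 0, 0, 0, 0]

```text
clock: 48.7
position: [0.5, 0.3542, 0.0428]
tool_rot: [3.139, -0.0, 0.032]
force: [-0.9, -0.0, -0.9]
grip_width: 0.0292
```

>>> arm_command:
  targets:
    - [0, 0, 1.5, 0, 0, 0]
    - [0, 0, 0, 0, 0, 0]

```text
clock: 48.9
position: [0.5003, 0.3545, 0.0434]
tool_rot: [3.139, -0.001, 0.033]
force: [-0.8, -0.4, -0.8]
grip_width: 0.0296
```

```bash
python3 -c "
from h import *
go(500,355,42,2)"
```

```text
at [500.3 354.5  43.4] [ 1.7985e+02 -6.0000e-02  1.9100e+00] shift [-0.2 -0.6  1.4] turn [ 0.15 -0.06 -0.09] F [-0.8 -0.4 -0.8] w 29.6 t 48.9
```

>>> arm_command:
  targets:
    - [0, 0, 1.8, 0, 0, 0]
    - [0, 0, 0, 0, 0, 0]

```text
clock: 49.1
position: [0.5009, 0.3549, 0.0431]
tool_rot: [3.14, -0.003, 0.034]
force: [0.4, -0.4, -0.8]
grip_width: 0.0293
```

>>> arm_command:
  targets:
    - [0, 0, 1.8, 0, 0, 0]
    - [0, 0, 0, 0, 0, 0]

```text
clock: 49.3
position: [0.5014, 0.3553, 0.043]
tool_rot: [3.141, -0.005, 0.034]
force: [0.5, -0.2, -0.7]
grip_width: 0.0295
```

>>> arm_command:
  targets:
    - [0, 0, 1.8, 0, 0, 0]
    - [0, 0, 0, 0, 0, 0]

```text
clock: 49.5
position: [0.5017, 0.3556, 0.0429]
tool_rot: [3.141, -0.006, 0.034]
force: [0.1, -0.2, -2.1]
grip_width: 0.0289
```

```bash
python3 -c "
from h import *
f=grab('wrist'); cheese(f); print(); cheese(grab('scene'))
go(500,355,42,2)"
```

```text
[502.6 358.3] 43.9 [30.5 90.6] -88.0 [288, 166, 66, 174, 10245]
[578.3 355.2] 45.5 [51.4 47.7] 77.3 [406, 216, 134, 113, 8667]

[ 492.2 -331.3] 29.9 [55.8 51.6] 58.0 [257, 172, 15, 11, 146]
[424.3 134.3] 38.6 [31.1 33.2] -19.0 [357, 227, 12, 13, 144]
[499.6 378.2] 45.0 [34.6 52.5] -84.1 [394, 279, 22, 26, 330]
[519.4 337.1] 31.0 [33.4  6.6] 72.8 [382, 282, 9, 9, 50]
[582.4 351.3] 45.6 [51.  51.1] -0.7 [360, 287, 28, 28, 529]
at [501.8 355.8  42.7] [179.99  -0.35   1.94] shift [-1.9  0.7  0.7] turn [ 0.01 -0.35 -0.06] F [-0.4  0.8  3.8] w 29.4 t 49.6
```

>>> arm_command:
  targets:
    - [0, 0, 0, 0, 0, 0]
    - [0, 0, 0, 0, 0, 0]
    - [0, 0, 0, 0, 0, 0]
    - [0, 0, 0, 0, 0, 0]
    - [0, 0, -15, 0, 0, 0]
    - [0, 0, -30, 0, 0, 0]
    - [0, 0, -45, 0, 0, 0]
    - [-8, 20, -25, 0, 0, 0]
  grip: 55

```text
clock: 50.4
position: [0.4919, 0.3367, 0.1601]
tool_rot: [3.141, -0.001, 0.037]
force: [-0.2, -0.0, 0.2]
grip_width: 0.047
```

>>> arm_command:
  targets:
    - [-16, 42, 0, 0, 0, 0]
    - [-17, 45, 0, 0, 0, 0]
    - [-17, 45, 0, 0, 0, 0]
    - [-16, 42, 0, 0, 0, 0]
    - [-8, 20, 0, 0, 0, 2]
    - [0, 0, 0, 0, 0, 0]
    - [0, 0, 0, 0, 0, 0]
  grip: 85

```text
clock: 51.1
position: [0.423, 0.1327, 0.1696]
tool_rot: [3.142, -0.012, 0.0]
force: [0.7, 0.4, 0.4]
grip_width: 0.0726
```

```bash
python3 -c "
from h import *
f=grab('wrist'); cheese(f)
go(425,131.5,29,0)"
```

```text
[424.7 132.2] 38.5 [35.5 33.5] 89.0 [301, 169, 37, 42, 1168]
at [423.1 133.  169.5] [ 1.8e+02 -7.0e-01  4.0e-02] shift [  0.2   1.5 140.5] turn [ 0.   -0.7   0.04] F [-0.2  0.6  0.2] w 72.6 t 51.15
```

>>> arm_command:
  targets:
    - [1.5, 1, 15, 0, -0.7, 0]
    - [0, 0, 35, 0, 0, 0]
    - [0, 0, 35, 0, 0, 0]
    - [0, 0, 15, 0, 0, 0]
    - [0, 0, 0, 0, 0, 0]

```text
clock: 51.65
position: [0.4279, 0.1389, 0.0678]
tool_rot: [-3.138, -0.004, 0.009]
force: [-0.7, 0.8, -0.2]
grip_width: 0.0727
```

```bash
python3 -c "
from h import *
go(424.8,131.8,29,0)"
```

```text
at [427.9 138.9  67.8] [-179.79   -0.25    0.5 ] shift [-3.3  7.2 38.8] turn [-0.21 -0.25  0.5 ] F [-0.7  0.8 -0.2] w 72.7 t 51.65
```

>>> arm_command:
  targets:
    - [-3.3, 7.2, 10, -0.2, -0.25, 0.5]
    - [0, 0, 18, 0, 0, 0]
    - [0, 0, 7, 0, 0, 0]
    - [0, 0, 2, 0, 0, 0]
    - [0, 0, 0, 0, 0, 0]

```text
clock: 52.15
position: [0.426, 0.1331, 0.0314]
tool_rot: [-3.141, -0.003, 0.001]
force: [-0.2, 0.3, 0.7]
grip_width: 0.0723
```

```bash
python3 -c "
from h import *
go(424.8,131.8,29,0)"
```

```text
at [426.  133.1  31.4] [-1.7994e+02 -1.6000e-01  7.0000e-02] shift [-1.2  1.3  2.4] turn [-0.06 -0.16  0.07] F [-0.2  0.3  0.7] w 72.3 t 52.15
```

>>> arm_command:
  targets:
    - [-1.2, 1.3, 1, 0, -0.16, 0]
    - [0, 0, 0, 0, 0, 0]
    - [0, 0, 0, 0, 0, 0]
    - [0, 0, 0, 0, 0, 0]
    - [0, 0, 0, 0, 0, 0]
    - [0, 0, 0, 0, 0, 0]
    - [0, 0, 0, 0, 0, 0]
    - [0, 0, 0, 0, 0, 0]
  grip: 0

```text
clock: 52.95
position: [0.4259, 0.1316, 0.0324]
tool_rot: [-3.14, -0.003, 0.0]
force: [0.6, 0.4, -0.8]
grip_width: 0.0351
```

```bash
python3 -c "
from h import *
go(425,352,39,0)"
```

```text
at [425.9 131.6  32.4] [-1.799e+02 -1.600e-01  1.000e-02] shift [  -0.8 -220.4   -6.2] turn [-0.1  -0.16  0.01] F [ 0.6  0.4 -0.8] w 35.1 t 52.95
```

>>> arm_command:
  targets:
    - [0, 0, -20, 0, 0, 0]
    - [0, 0, -45, 0, 0, 0]
    - [0, -15, -25, 0, 0, 0]
    - [0, -40, 0, 0, 0, 0]
    - [0, -46, 0, 0, 0, 0]
    - [0, -46, 0, 0, 0, 0]
    - [0, -40, 0, 0, 0, 0]
    - [0, -22, 0, 0, 0, 0]

```text
clock: 53.75
position: [0.426, 0.3439, 0.126]
tool_rot: [-3.142, -0.001, -0.008]
force: [-0.2, -1.2, -1.0]
grip_width: 0.0346
```

>>> arm_command:
  targets:
    - [0, -8, 0, 0, 0, 0]
    - [0, 0, 0, 0, 0, 0]
    - [0, 0, 0, 0, 0, 0]

```text
clock: 54.05
position: [0.4248, 0.3541, 0.1254]
tool_rot: [-3.141, 0.0, -0.004]
force: [0.8, 0.4, -1.0]
grip_width: 0.0346
```

```bash
python3 -c "
from h import *
go(425,352,39,0)"
```

```text
at [424.8 354.1 125.4] [-1.7998e+02  1.0000e-02 -2.4000e-01] shift [ 0.3  2.1 86.4] turn [-0.02  0.01 -0.24] F [ 0.8  0.4 -1. ] w 34.6 t 54.05
```

Expected set-down TCP z ≈ 40.4.

>>> arm_command:
  targets:
    - [0, 0, 15, 0, 0, 0]
    - [0, 0, 25, 0, 0, 0]
    - [0, 0, 25, 0, 0, 0]
    - [0, 0, 10, 0, 0, 0]
    - [0, 0, 5, 0, 0, 0]
    - [0, 0, 0, 0, 0, 0]

```text
clock: 54.65
position: [0.4267, 0.3467, 0.0405]
tool_rot: [3.138, -0.0, -0.011]
force: [-0.2, 0.9, 0.1]
grip_width: 0.035
```

>>> arm_command:
  targets:
    - [0, 0, 1.5, 0, 0, 0]
    - [0, 0, 0, 0, 0, 0]

```text
clock: 54.85
position: [0.4274, 0.3468, 0.0405]
tool_rot: [3.139, -0.002, -0.012]
force: [-0.5, -0.2, -0.3]
grip_width: 0.0348
```

```bash
python3 -c "
from h import *
go(425,352,40.4,0)
f=grab('wrist'); cheese(f)"
```

```text
at [427.4 346.8  40.5] [ 1.7987e+02 -9.0000e-02 -6.8000e-01] shift [-2.4 -5.1  0.1] turn [ 0.13 -0.09 -0.68] F [-0.5 -0.2 -0.3] w 34.8 t 54.85
[502.5 359.8] 43.6 [30.8 88.1] -88.2 [419, 148, 104, 178, 13068]
[572.8 350.7] 45.5 [32.9 51.4] -89.9 [533, 197, 107, 115, 10333]
[428.6 347.4] 47.2 [36.  35.1] 89.0 [283, 219, 75, 92, 5446]
```

>>> arm_command:
  targets:
    - [0, 0, 1.8, 0, 0, 0]
    - [0, 0, 0, 0, 0, 0]

```text
clock: 55.1
position: [0.428, 0.3472, 0.0403]
tool_rot: [3.14, -0.003, -0.012]
force: [0.4, 0.5, 0.3]
grip_width: 0.0347
```

>>> arm_command:
  targets:
    - [0, 0, 0, 0, 0, 0]
    - [0, 0, 0, 0, 0, 0]
    - [0, 0, 0, 0, 0, 0]
    - [0, 0, 0, 0, 0, 0]
    - [0, 0, -15, 0, 0, 0]
    - [0, 0, -30, 0, 0, 0]
    - [0, 0, -45, 0, 0, 0]
    - [0, 0, -45, 0, 0, 0]
  grip: 60

```text
clock: 55.9
position: [0.4252, 0.3461, 0.1777]
tool_rot: [3.136, 0.003, -0.01]
force: [0.8, -0.3, -0.7]
grip_width: 0.0515
```

>>> arm_command:
  targets:
    - [-20, 0, -40, 0, 0, 0]
    - [-20, 0, -40, 0, 0, 0]
    - [0, 0, 0, 0, 0, 0]
    - [0, 0, 0, 0, 0, 0]

```text
clock: 56.3
position: [0.3839, 0.3481, 0.2706]
tool_rot: [-3.141, -0.004, -0.009]
force: [-0.1, 0.3, -0.1]
grip_width: 0.0511
```

Run:
```python
from h import *
print(bot.observe()["clock"])
f=grab("scene"); save(f,"pics/s9.png"); cheese(f); rail(f); t=grab("top"); print(); cheese(t)
```

```text
56.3
[ 491.4 -331.6] 30.1 [53.4 52.4] 35.8 [257, 172, 15, 12, 149]
[428.9 349. ] 46.6 [33.7 33.2] 31.3 [408, 264, 14, 19, 221]
[501.8 359.3] 44.0 [32.4 89.2] -87.8 [382, 273, 34, 32, 578]
[582.  351.3] 45.6 [52.  50.1] 1.2 [360, 287, 28, 28, 519]
rail n 397 y -0.131 0.183 all [0.0726 0.6983] top [0.0657 0.698 ] [0.1742 0.1838]

[583.2 352.6] 48.3 [51.4 47. ] 89.5 [230, 178, 14, 13, 163]
[ 492.4 -330.3] 32.0 [46.8 50.8] -1.7 [393, 197, 13, 13, 136]
[501.5 361. ] 46.8 [85.1 25.4] 89.2 [224, 199, 23, 9, 170]
[428.3 349.6] 49.4 [30.  29.2] 88.9 [233, 217, 10, 9, 73]
```

View pics/s9.png

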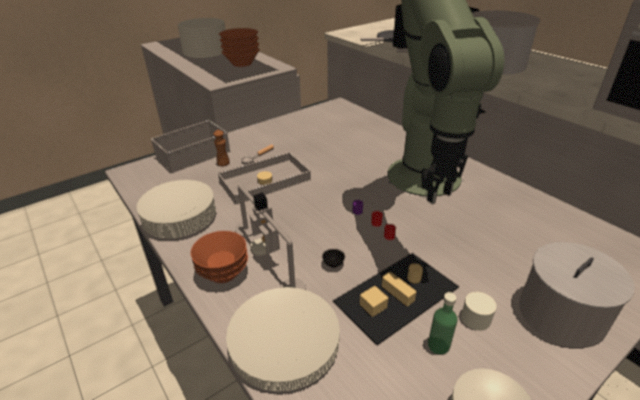

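The final view shows the gauge on the rail (258,210), the round in the pan (264,177) and the block, finger and plug flat on the slate (374–415, 270–300). The other items have not moved.

```bash
python3 -c "
from workcell import bot
print(bot.job_done())"
```

```text
the job is handed in; nothing more can be done
None
```

The job is done and handed in at 56 s of the 210 s allowed; no verdict was reported.

**Gauging:** I set the gauge over the large round, the block, the finger and the plug, in that order. Each time I let go and left it standing for more than a second. The foot was within about 2 mm of each portion's middle. The heights below come from the depth images, because the gauge's own reading was not available to me:

| Portion | Height (mm) | Placed |
|---|---|---|
| Large round | 26.5 | steel pan |
| Square block | 37.4 | slate board |
| Long finger | 35.4 | slate board |
| Small round (plug) | 38.5 | slate board |

**Final checks:** The gauge hangs from the middle of the rail with the gripper clear of it. The tops of the placed portions read about 30 mm in the pan and 44–47 mm on the slate. Those match each portion's height plus the pan floor or slate, so all four lie flat. The bystanders and the red and purple look-alikes looked unmoved in the last picture; I did not measure them.

**What did not go exactly to plan:**
- The finger was knocked about 25 mm aside mid-run; I found it again in the images before gauging it.
- Over the plug, the gauge settled about 1.5 mm when I released it.
- On the descent to the large round, the arm drifted 14 mm. I corrected it before gripping, and the round had not moved.
- The force reading stayed near zero at most set-downs, so I judged contact mainly by the tool height.
- The top camera reads heights a few millimetres high. I went by the wrist and scene cameras.

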